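# Make the bench router safe and wipe its plate clear of chips

## Robot

A 6-joint arm with a two-finger parallel gripper is mounted at the origin on the work surface. World frame = base frame: x ahead of the robot, y to its left, z up, the work surface at z = 0. Lengths are in m, angles in rad, forces in N, time in s.
With the tool pointing down it reaches from about 0.225 to 0.875 m from the base axis. Payload 3.4 kg.
Tool frame: the origin (TCP) lies midway between the tips of the shut fingers; the grasp point (between the pads) lies 19 mm behind it; x points along the fingers, z is the direction in which the jaws open and shut, and the axes are right-handed (so a half turn about x gives the same grasp; the last joint's range is limited). The gripper opens to 85 mm and grips with 20 to 120 N. Pads are 22 mm wide; open, the fingers measure 114 mm over their backs; the gripper's body (76 mm by 85 mm) begins 54 mm behind the grasp point. The pads swing forward as they close: fully open they stand 13 mm farther back than shut.
Start: joints at [1.224, 0.276, 1.505, -0, 1.361, -0.121], TCP at [0.129, 0.56, 0.231] pointing down, gripper open.
Joint ranges: [-2.89, 2.89], [-0.75, 2.08], [0.22, 2.7], [-1.18, 4.32], [0.11, 2.71], [-2.7, 2.7]. Speed limits (rad/s): [2.57, 2.57, 3.14, 3.14, 3.14, 3.14].

## Interface

Orientations are given as a unit quaternion [w, x, y, z].
In Python, from rig import manip, eyes gives the robot as it stands. The module is installed in compiled form; this text tells all that it offers.
- The arm moves only by the shell command python3 -m crank 'ROWS' [FORCE]. ROWS is JSON, a list of rows, each a list of 7 numbers: the shift along the tool's x, y, z in cm, then the turn, a rotation vector about the tool's x, y, z in degrees, then the finger opening in cm, from 0 to 8.54. A call has 1 to 5 rows; each row is the pose to reach, as a shift and turn from the pose commanded when the call began, along the tool's axes at that moment; what a row does not reach only later rows make up. A row lasts 1/8 s, in which the tool goes at most 62.5 mm and 10.7 degrees, less where a joint would pass 70% of its speed; a pose out of reach is approached as far as the arm can. A call with a gripper value outside its range is refused whole. The fingers move at their own pace and stop on an object; FORCE is the grip in N (left out, the last holds). Time passes only in rows, so rows that repeat a pose let the fingers close. It gives the time, the measured TCP pose, the force and the opening at its end, in the units of the state.
- manip.get_state(): the state, without advancing time (a new reading comes with each control period).
- eyes.get_image(name): name is "scene" or "top" or "wrist"; returns a dict with "color" (480x640x3 uint8, blue, green, red), "z_map" (480x640 float32, m along the optical axis (not along the pixel's ray), 0 where there is no reading), "vertical_fov" (degrees; the focal length in pixels is half the picture's height over the tangent of half this angle, whatever the lens; pixels are square), "cx", "cy" (the principal point, pixels), "dist" ([k1, k2, p1, p2, k3] as OpenCV has them; the pictures are not rectified), "eye" and "attitude" of the camera in the world. Camera axes: x right, y up, looking along -z (the intrinsics and any distortion apply to the point x, -y, -z); pixel columns grow to the right and rows downward; lengths in m; the calibration is good to about 2 mm. A picture is of the moment at which its call begins.
- manip.sign_off(): hands the job in, once; it reports no verdict.
The state is a dict: "clock": time; "qpos": joint angles; "qd": joint speeds; "effort": joint torques, N m; "position": TCP position; "ee_rot": TCP orientation; "contact_force": force on the tool from outside, world axes, zero at the start; "moment": the same for the moment, N m; "width": finger opening in m.
Only numpy, scipy, OpenCV 4.12 (cv2) and the standard library are available. Lean on these libraries where they do the work, as an engineer would, in place of code of your own. Each camera call takes 0.05 s, during which the arm holds its last target.

## Task

Aluminium chips litter the bench router's plate: turn the rotary isolator to off, then wind the lift handwheel one full turn clockwise to its stop so that the cutter sinks below the plate. Then, with the isolator still off, wipe all the chips off the plate's open edge into the clear bin with the held scraper block, without touching the sharp chips with the fingers, and stand the scraper back upright in the middle of its mat, lined up with it. Last, turn the isolator back on, and leave the tools lying about the bench where they are.

Things in the scene. Friction and masses are not known exactly. Their poses are not given: they have to be found in the camera images.
- plate: bench router table, fixed: black plate 200 mm (x) by 260 mm (y), its top face 70 mm above the bench. Origin on the bench under the plate's centre; z up. An aluminium rim 8 mm thick and 12 mm high stands on the plate along both x edges and the -y edge (clear space between the x rims 184 mm); the +y edge is open and drops into the bin.
- plate_top (a point): centre of the plate's top face. The cutter, 16 mm in diameter, stands 20 mm above the plate's centre while the lift wheel is at 0, and is 2 mm below the face when the wheel is at its stop. The chips start within 65 mm (x) and from 45 mm on the -y side to 70 mm on the +y side of the centre
- bin: clear open-topped bin clipped along the plate's open (+y) edge, fixed to the plate and turned with it. Inside 192 mm (x) by 100 mm (y, from the plate's edge), floor 4 mm thick, walls 85 mm high on three sides; the plate forms the fourth. Origin on the bench at the middle of its floor, 180 mm from the plate's centre along the plate's y; z up
- lift_wheel (a joint): handwheel on a vertical axis beyond the plate's -y edge, disc 100 mm across and its top 87 mm above the bench; 0 = cutter up, grows turning clockwise seen from above, stop at 6.6 rad (cutter down). Stiff (about 2 N at the knob) and stays where it is left
- lift_axis (a point): centre of the handwheel's top face, on its vertical axis, 200 mm from the plate's centre along the plate's -y
- crank_top (a point): top centre of the handwheel's upright crank knob: a free-spinning round grip 20 mm in diameter, 40 mm tall above the disc, 38 mm from the wheel's axis
- isolator_handle (a joint): bar handle on top of the isolator box, vertical axis: 0 = off (bar along the box's x axis), 1.05 = on; it grows turning clockwise seen from above, with stops at both ends, and stays where it is left (about 0.08 Nm)
- isolator: grey isolator box 90 x 90 mm, 60 mm high, fixed to the bench; origin at the centre of its underside, z up
- isolator_grip (a point): on the handle's axis, 90 mm above the bench, the height to grip; the black bar is 56 mm long, 14 mm thick, and reaches from 68 to 98 mm above the bench. The point's x axis lies along the bar
- scraper: loose scraper block, about 350 g: a heavy dark steel foot 90 mm long (x), 50 mm thick (y), 28 mm high, with a wooden grip rib on top of it, 80 mm long, 22 mm thick, up to 62 mm above the underside. Origin at the centre of its underside, z up through the rib
- mat: black rubber mat 160 mm (x) by 120 mm (y), 2 mm thick, fixed to the bench; the scraper stands on it with its length along the mat's x. Origin at the centre of its underside
- chip1: Bar 26 x 13 mm, 10 mm high, 11 g; loose aluminium offcut, origin at the centre of its underside; on the router plate at the start, or absent (None).
- chip2: Disc 20 mm across, 10 mm high, 11 g; loose aluminium offcut, origin at the centre of its underside; on the router plate at the start, or absent (None).
- chip3: Bar 26 x 13 mm, 10 mm high, 11 g; loose aluminium offcut, origin at the centre of its underside; on the router plate at the start, or absent (None).
- chip4: Block 20 x 18 mm, 9 mm high, 11 g; loose aluminium offcut, origin at the centre of its underside; on the router plate at the start, or absent (None).
- chip5: Bar 26 x 13 mm, 10 mm high, 11 g; loose aluminium offcut, origin at the centre of its underside; on the router plate at the start, or absent (None).
- chip6: Disc 20 mm across, 10 mm high, 11 g; loose aluminium offcut, origin at the centre of its underside; on the router plate at the start, or absent (None).
- tester: yellow voltage tester, 135 mm long, 24 mm wide and 20 mm high, lying on the bench, not to be disturbed; origin at its underside
- torch: aluminium torch, 110 mm tall and 40 mm across, standing on its head, not to be disturbed; origin at its underside
- plug: red plug top 50 x 46 mm, 46 mm high with its pins up, not to be disturbed; origin at its underside
- pliers: small pliers 145 mm long and 50 mm wide, 12 mm high, lying on the bench, not to be disturbed; origin at its underside, near the pivot
There are look-alikes about, which are no part of the job. There is more than one size of the scraper; the job needs the smallest.

How it is judged:
By the outcome, as a careful person would: the job done as asked, in the order asked, and still so for the second after the job is handed in, with the robot touching nothing.
Of chip1, chip2, chip3, chip4, chip5, chip6 only 3 to 6 are there at a start; the rules pass over those that are not, and their reading is None.
At some moment in a run one of scraper may be knocked a few centimetres aside while the robot is not near it.
Once in a run the grip may slacken for a moment while it holds something.
It also fails if it takes over 192 s, if anything falls off the work surface, if the arm or the gripper's body presses on something with over 40 N, if the wrist force passes 120 N, or if a joint passes its speed limit or range.

## Working session

There is one attempt and no reset: what is moved stays moved. The work goes in short steps, Python scripts to look and compute and a shell command to move; the robot and the scene stay as the last step left them, time stands still between calls to the robot, and variables do not carry over. Pictures are saved under pics/ and viewed, and the job is handed in when it is done.

```bash
mkdir -p pics; ls; cat > h.py <<'E'
from rig import manip, eyes
import numpy as np, cv2
from scipy.spatial.transform import Rotation as R
def cam(n):
    d=eyes.get_image(n); 
    d['f']=240/np.tan(np.radians(d['vertical_fov'])/2)
    return d
def rot(q): return R.from_quat([q[1],q[2],q[3],q[0]]).as_matrix()
def att(d):
    a=np.array(d['attitude'],float)
    return a if a.shape==(3,3) else rot(a)
def K(d): return np.array([[d['f'],0,d['cx']],[0,d['f'],d['cy']],[0,0,1.]])
def ray(d,u,v):
    p=cv2.undistortPoints(np.array([[[u,v]]],float),K(d),np.array(d['dist'],float))[0,0]
    return att(d)@np.array([p[0],-p[1],-1.])
def at_z(d,u,v,z):
    r=ray(d,u,v); e=np.array(d['eye']); return e+r*(z-e[2])/r[2]
def at_d(d,u,v):
    z=d['z_map'][int(round(v)),int(round(u))]; return np.array(d['eye'])+ray(d,u,v)*z
def proj(d,P):
    p=att(d).T@(np.array(P,float)-np.array(d['eye'])); 
    q,_=cv2.projectPoints(np.array([[p[0],-p[1],-p[2]]]),np.zeros(3),np.zeros(3),K(d),np.array(d['dist'],float)); return q[0,0]
def state():
    s=manip.get_state(); return s
E
python3 - <<'E'
from h import *
import pickle
s=state(); print(s)
for n in ['scene','top','wrist']:
    d=cam(n); cv2.imwrite(f'pics/{n}0.png',d['color']); pickle.dump(d,open(f'{n}0.pkl','wb'))
    print(n,d['eye'],d['attitude'],d['vertical_fov'],d['cx'],d['cy'],d['dist'])
E
```

```text
pics
{'clock': 0.0, 'qpos': array([ 1.22402101e+00,  2.76588169e-01,  1.50616263e+00, -3.02784499e-05,
        1.36069417e+00, -1.20991278e-01]), 'qd': array([ 0.00069307,  0.00107374,  0.0026158 ,  0.0010639 , -0.00169766,
        0.00059613]), 'effort': array([ 8.75238002e-04, -4.16775262e+01, -2.45811653e+01, -1.22982567e-05,
        1.09619866e-02,  1.50878486e-05]), 'position': array([0.12855045, 0.55988839, 0.23043185]), 'ee_rot': array([ 0.55258948, -0.44084467,  0.55369409,  0.44014054]), 'contact_force': array([-0.03871467, -0.45769144, -0.87096378]), 'moment': array([ 0.00752695, -0.02465583,  0.04832558]), 'width': 0.08548445797658111}
scene [1.5427449  0.10862756 0.83673154] [0.59707548 0.29909816 0.33068929 0.66684762] 50.5471069481015 326.61256947202753 243.85727531218336 [-0.12315733  0.          0.          0.          0.        ]
top [0.40339445 0.0246619  1.0847265 ] [-0.69745879 -0.04561565  0.0456855   0.71371092] 57.285087311823986 322.06618386611706 243.7179410196224 [0.01659971 0.         0.         0.         0.        ]
wrist [0.06476562 0.57480013 0.37292352] [ 0.77564241 -0.10251764 -0.0806985   0.61754088] 63.93859609908315 317.78130822117413 235.41745359757803 [-0.07905903  0.          0.          0.          0.        ]
```

View pics/scene0.png

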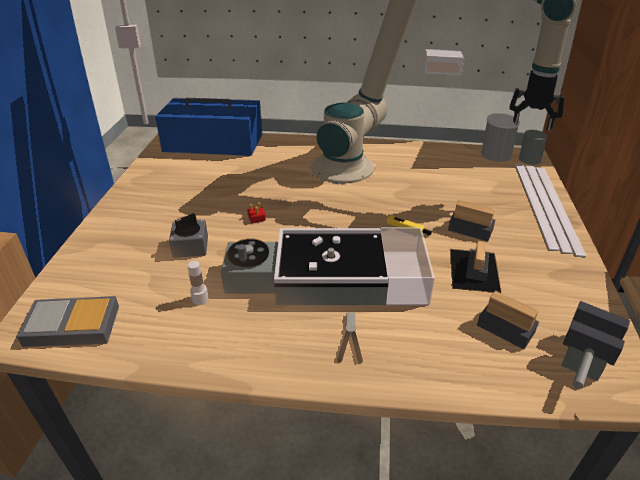

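View pics/top0.png

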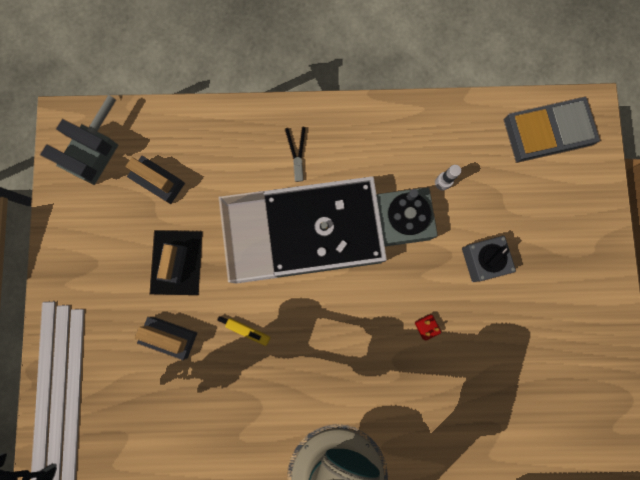

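View pics/wrist0.png

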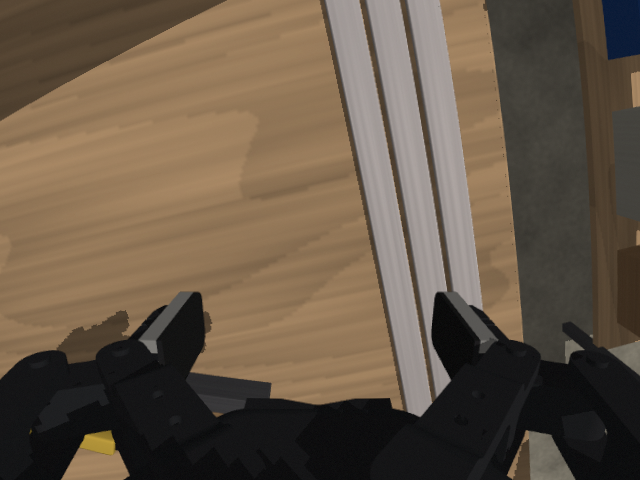

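```bash
python3 - <<'E'
import pickle,cv2
d=pickle.load(open('top0.pkl','rb'));im=d['color']
cv2.imwrite('pics/c1.png',cv2.resize(im[140:370,110:290],None,fx=3.4,fy=2.6*1.3/1.3,interpolation=cv2.INTER_CUBIC)[:600,:800])
cv2.imwrite('pics/c2.png',cv2.resize(im[165:290,210:400],None,fx=4.2,fy=4.2,interpolation=cv2.INTER_CUBIC))
cv2.imwrite('pics/c3.png',cv2.resize(im[150:300,370:530],None,fx=4,fy=4,interpolation=cv2.INTER_CUBIC))
E
```

```text
(no output)
```

View pics/c1.png

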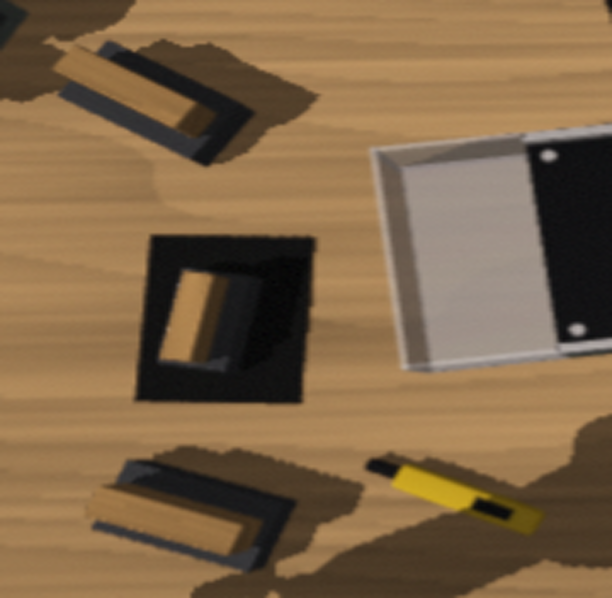

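View pics/c2.png

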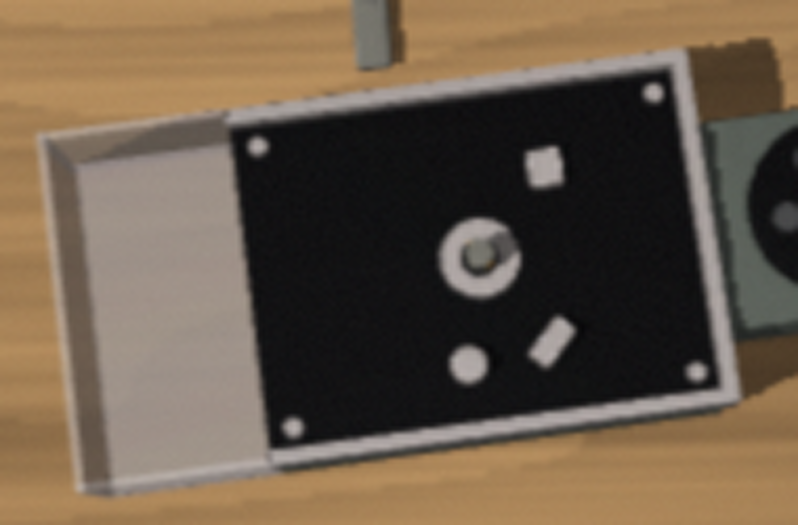

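View pics/c3.png

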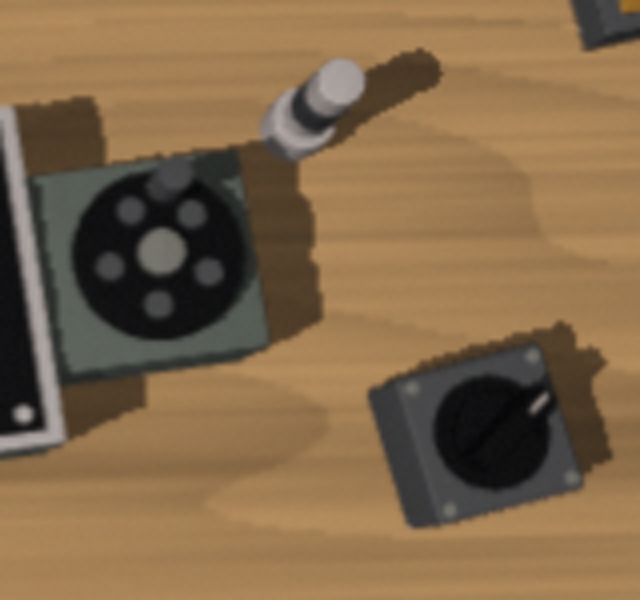

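```bash
python3 - <<'E'
from h import *
import pickle
np.set_printoptions(precision=4,suppress=True)
d=pickle.load(open('top0.pkl','rb'))
def c2(u,v,z): return at_z(d,210+(u+.5)/4.2-.5,165+(v+.5)/4.2-.5,z)
def c3(u,v,z): return at_z(d,370+(u+.5)/4-.5,150+(v+.5)/4-.5,z)
A=[c2(685,50,.082),c2(738,400,.082),c2(228,115,.082),c2(268,465,.082),c2(40,135,.085),c2(80,490,.085)]
for a in A: print(a)
print('len',np.linalg.norm(A[0]-A[1]),np.linalg.norm(A[0]-A[2]),np.linalg.norm(A[1]-A[3]))
sc=[c2(*p,.07) for p in [(653,93),(697,372),(258,147),(293,428)]]; print('screws mean',np.mean(sc,0)); 
print(sc)
for n,p in dict(blk=(544,168),bar=(552,342),disc=(468,364)).items(): print(n,c2(*p,.08))
print('cutter',c2(480,252,.09),'ring',c2(480,258,.07))
print('wheel centre',c3(161,251,.087),'discctr',c3(161,251,.087),'knob',c3(172,176,.127))
print('iso corners',[c3(*p,.06) for p in [(368,392),(535,342),(582,488),(410,528)]])
print('iso disc centre',c3(493,434,.065),'bar end white',c3(541,402,.098),'other end',c3(470,455,.098))
print('torch',c3(335,85,.11),c3(295,140,.0))
for p in [(410,213),(412,194),(494,257),(504,251),(450,171),(175,262),(325,228)]: print(p,at_d(d,*p))
E
```

```text
[ 0.6898 -0.0994  0.082 ]
[ 0.4931 -0.1209  0.082 ]
[0.6586 0.1561 0.082 ]
[0.4636 0.1356 0.082 ]
[0.6489 0.2597 0.085 ]
[0.4523 0.2368 0.085 ]
len 0.19792990051744894 0.25737301418292013 0.2581201796126069
screws mean [0.5766 0.0203 0.07  ]
[array([ 0.6688, -0.0819,  0.07  ]), array([ 0.5102, -0.1006,  0.07  ]), array([0.6429, 0.141 , 0.07  ]), array([0.4843, 0.123 , 0.07  ])]
blk [ 0.6249 -0.0189  0.08  ]
bar [ 0.5275 -0.0205  0.08  ]
disc [0.5164 0.0258 0.08  ]
cutter [0.5767 0.0178 0.09  ] ring [0.5768 0.0178 0.07  ]
wheel centre [ 0.6013 -0.1813  0.087 ] discctr [ 0.6013 -0.1813  0.087 ] knob [ 0.6357 -0.1812  0.127 ]
iso corners [array([ 0.5197, -0.3038,  0.06  ]), array([ 0.547 , -0.4033,  0.06  ]), array([ 0.4608, -0.4239,  0.06  ]), array([ 0.4398, -0.3229,  0.06  ])]
iso disc centre [ 0.493  -0.3729  0.065 ] bar end white [ 0.5075 -0.3882  0.098 ] other end [ 0.4785 -0.3463  0.098 ]
torch [ 0.6906 -0.2801  0.11  ] [ 0.6879 -0.2872  0.    ]
(410, 213) [ 0.5985 -0.1801  0.0938]
(412, 194) [ 0.6351 -0.1799  0.1262]
(494, 257) [ 0.4928 -0.364   0.0948]
(504, 251) [ 0.5056 -0.386   0.0983]
(450, 171) [ 0.6906 -0.2725  0.1097]
(175, 262) [0.5043 0.3775 0.0298]
(325, 228) [0.5703 0.0154 0.081 ]
```

```bash
cat >> h.py <<'E'
np.set_printoptions(precision=4,suppress=True)
def go(P,xdeg=None,down=True):
    """rows needed to reach TCP P with tool pointing down and jaw axis (z) along world heading xdeg (mod 180)"""
    s=state(); M=rot(s['ee_rot']); p=s['position']
    dl=M.T@(np.array(P)-p)*100
    print('t',round(s['clock'],2),'pos',p,'w',round(s['width'],4),'F',np.round(s['contact_force'],1))
    z=M[:,2]; h=np.degrees(np.arctan2(z[1],z[0])); print('jaw heading',round(h,2),'tool x',M[:,0])
    print('shift cm',np.round(dl,2))
    if xdeg is not None:
        e=(xdeg-h+90)%180-90
        a=np.radians(h+e); T=np.array([[0,0,0],[0,0,0],[-1,0,0]],float).T
        x=np.array([0,0,-1.]); zz=np.array([np.cos(a),np.sin(a),0]); y=np.cross(zz,x)
        T=np.stack([x,y,zz],1); rv=R.from_matrix(M.T@T).as_rotvec(degrees=True)
        print('turn rotvec deg',np.round(rv,2))
E
python3 - <<'E'
from h import *
s=state(); print(rot(s['ee_rot'])); print(rot(s['ee_rot'])[:,0])
go([0.493,-0.366,0.3],-47+90)
E
```

```text
[[-0.0005 -0.9746  0.2239]
 [-0.0013  0.2239  0.9746]
 [-1.      0.0002 -0.0014]]
[-0.0005 -0.0013 -1.    ]
t 0.15 pos [0.1286 0.56   0.2306] w 0.0856 F [ 0.1 -0.3  0.7]
jaw heading 77.06 tool x [-0.0005 -0.0013 -1.    ]
shift cm [ -6.83 -56.25 -82.1 ]
turn rotvec deg [34.06 -0.08  0.01]
```

```bash
python3 -m crank '[[-7,-12,-16,10,0,0,8.5],[-7,-18,-24,20,0,0,8.5],[-7,-22,-31,30,0,0,8.5],[-7,-27,-38,34,0,0,8.5],[-7,-31,-45,34,0,0,8.5]]'; python3 -c "
from h import *
go([0.493,-0.366,0.3],43)"
```

```text
clock: 0.78
position: [0.2461, 0.2752, 0.2841]
ee_rot: [0.658, -0.26, 0.657, 0.26]
contact_force: [1.6, -0.7, -0.8]
width: 0.085
t 0.78 pos [0.2461 0.2752 0.2841] w 0.085 F [ 1.6 -0.7 -0.8]
jaw heading 43.1 tool x [ 0.0011  0.0002 -1.    ]
shift cm [ -1.57 -63.7  -25.78]
turn rotvec deg [0.1  0.06 0.04]
```

```bash
python3 -m crank '[[-1.5,-64,-26,0,0,0,8.5],[-1.5,-64,-26,0,0,0,8.5],[-1.5,-64,-26,0,0,0,8.5],[-1.5,-64,-26,0,0,0,8.5],[-1.5,-64,-26,0,0,0,8.5]]'; python3 -c "
from h import *
go([0.493,-0.366,0.3],43)"
```

```text
clock: 1.4
position: [0.3576, -0.0167, 0.2909]
ee_rot: [0.658, -0.259, 0.657, 0.259]
contact_force: [0.4, 1.7, 0.5]
width: 0.0853
t 1.4 pos [ 0.3576 -0.0167  0.2909] w 0.0853 F [0.4 1.7 0.5]
jaw heading 43.03 tool x [ 0.0013  0.0004 -1.    ]
shift cm [ -0.91 -34.78 -13.93]
turn rotvec deg [0.03 0.07 0.03]
```

```bash
python3 -c "
from h import *
print(state()['clock'])"
```

```text
1.4
```

```bash
python3 -m crank '[[-1,-33,-13,0,0,0,8.5],[-1,-33,-13,0,0,0,8.5],[-1,-33,-13,0,0,0,8.5],[-1,-33,-13,0,0,0,8.5],[-1,-33,-13,0,0,0,8.5]]'; python3 -m crank '[[-1,-3,-1.5,0,0,0,8.5],[-1,-3,-1.5,0,0,0,8.5]]'; python3 -c "
from h import *
go([0.493,-0.366,0.3],43)
import pickle
d=cam('wrist'); cv2.imwrite('pics/w1.png',d['color']); pickle.dump(d,open('w1.pkl','wb'))
d=cam('top'); cv2.imwrite('pics/t1.png',d['color'])
"
```

```text
clock: 2.02
position: [0.4725, -0.3072, 0.2992]
ee_rot: [0.658, -0.259, 0.658, 0.26]
contact_force: [1.0, 0.2, 0.7]
width: 0.0854
clock: 2.28
position: [0.4822, -0.3401, 0.3086]
ee_rot: [0.658, -0.259, 0.658, 0.259]
contact_force: [-0.2, 0.7, 0.1]
width: 0.0848
t 2.27 pos [ 0.4822 -0.3401  0.3086] w 0.0848 F [-0.2  0.7  0.1]
jaw heading 42.91 tool x [-0.0004 -0.0001 -1.    ]
shift cm [ 0.86 -2.63 -0.97]
turn rotvec deg [-0.09 -0.02 -0.01]
```

View pics/w1.png

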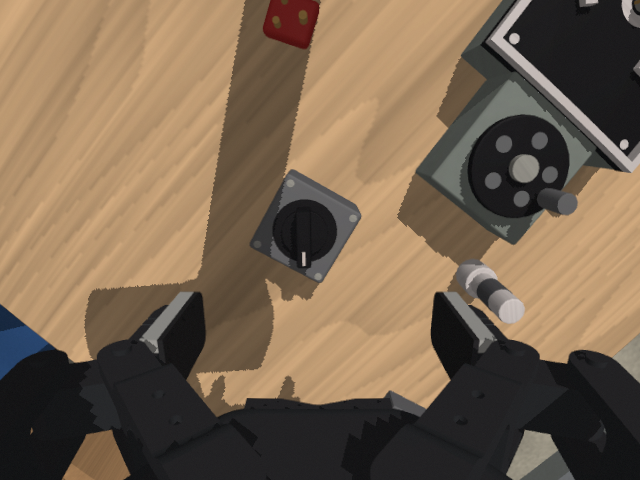

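```bash
python3 -c "
import cv2
im=cv2.imread('pics/w1.png')
cv2.imwrite('pics/w1c.png',cv2.resize(im[160:290,235:375],None,fx=4.5,fy=4.5,interpolation=cv2.INTER_CUBIC))
cv2.imwrite('pics/w1d.png',cv2.resize(im[90:330,405:605],None,fx=2.5,fy=2.5,interpolation=cv2.INTER_CUBIC))
"
```

```text
(no output)
```

View pics/w1c.png

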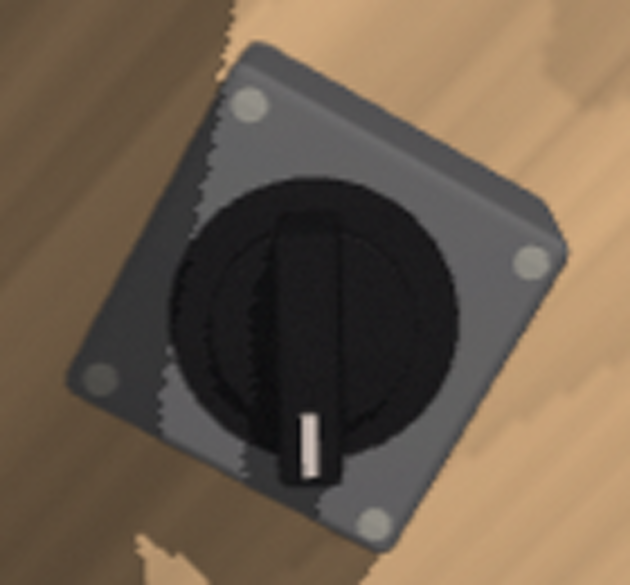

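View pics/w1d.png

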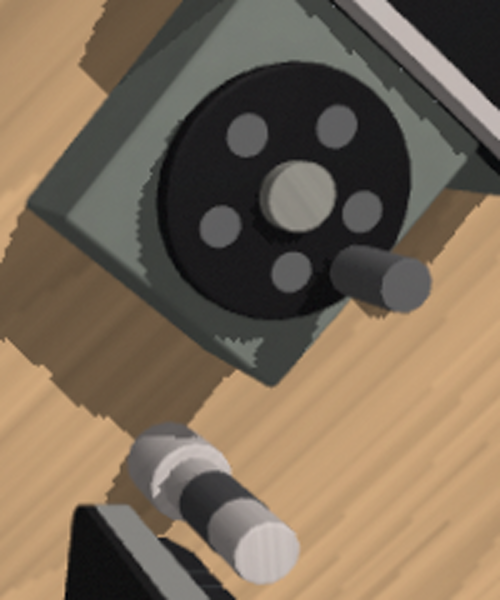

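```bash
python3 -c "
from h import *
import pickle
d=pickle.load(open('w1.pkl','rb'))
c=lambda u,v,z: at_z(d,235+(u+.5)/4.5-.5,160+(v+.5)/4.5-.5,z)
S=[c(*p,.061) for p in [(250,105),(530,262),(374,524),(100,380)]]
print(np.mean(S,0)); 
for i in range(4):
  v=S[(i+1)%4]-S[i]; print(S[i],np.linalg.norm(v),np.degrees(np.arctan2(v[1],v[0])))
a,b=c(309,213,.098),c(311,485,.098); v=b-a; print(a,b,(a+b)/2,np.linalg.norm(v),np.degrees(np.arctan2(v[1],v[0])))
e=lambda u,v,z: at_z(d,405+(u+.5)/2.5-.5,90+(v+.5)/2.5-.5,z)
print('knob',e(407,285,.127),'hub',e(304,197,.09), 'disc', e(285,191,.087))
print(at_d(d,405+407/2.5,90+285/2.5))
go([0.493,-0.366,0.3],43)
"
```

```text
[ 0.4951 -0.3748  0.061 ]
[ 0.4506 -0.3473  0.061 ] 0.07349608515508016 13.356286736033404
[ 0.5222 -0.3304  0.061 ] 0.07375460253095621 -76.31375269501666
[ 0.5396 -0.402   0.061 ] 0.07382784970420518 -166.3260711872637
[ 0.4679 -0.4195  0.061 ] 0.07416273134225512 103.42899540460735
[ 0.4733 -0.3505  0.098 ] [ 0.5138 -0.3943  0.098 ] [ 0.4936 -0.3724  0.098 ] 0.059662558790571495 -47.25276329657227
knob [ 0.6389 -0.184   0.127 ] hub [ 0.6041 -0.1793  0.09  ] disc [ 0.5982 -0.1822  0.087 ]
[ 0.6392 -0.184   0.1271]
t 2.38 pos [ 0.4813 -0.337   0.3088] w 0.0849 F [-0.1  0.6  0.4]
jaw heading 43.04 tool x [-0.0012  0.0018 -1.    ]
shift cm [ 0.87 -2.92 -1.13]
turn rotvec deg [ 0.04  0.02 -0.12]
```

```bash
python3 -m crank '[[4,-3.6,-1.5,0,0,0,5],[8,-3.6,-1.5,0,0,0,5],[12,-3.6,-1.5,0,0,0,5],[12,-3.6,-1.5,0,0,0,5]]'; python3 -c "
from h import *
go([0.4945,-0.3735,0.072],43.4)"
```

```text
clock: 2.88
position: [0.4932, -0.3706, 0.1865]
ee_rot: [0.656, -0.257, 0.659, 0.263]
contact_force: [-0.4, -0.3, -0.2]
width: 0.0503
t 2.88 pos [ 0.4932 -0.3706  0.1865] w 0.0503 F [-0.4 -0.3 -0.2]
jaw heading 43.13 tool x [-0.0059  0.006  -1.    ]
shift cm [11.44 -0.39 -0.1 ]
turn rotvec deg [-0.27 -0.01 -0.48]
```

```bash
python3 -m crank '[[5,-0.3,0,0,0,0,5],[9,-0.3,0,0,0,0,5],[11,-0.3,0,0,0,0,5],[11.5,-0.3,0,0,0,0,5],[11.5,-0.3,0,0,0,0,5]]' 40; python3 -c "
from h import *
go([0.4945,-0.3735,0.072],43.4)
d=cam('wrist'); cv2.imwrite('pics/w2.png',d['color'])"
```

```text
clock: 3.5
position: [0.4984, -0.3765, 0.0763]
ee_rot: [0.658, -0.261, 0.657, 0.259]
contact_force: [0.6, -0.7, 0.0]
width: 0.0498
t 3.5 pos [ 0.4984 -0.3765  0.0763] w 0.0498 F [ 0.6 -0.7  0. ]
jaw heading 43.09 tool x [ 0.0021 -0.0018 -1.    ]
shift cm [ 0.43  0.48 -0.08]
turn rotvec deg [-0.31  0.02  0.16]
```

View pics/w2.png

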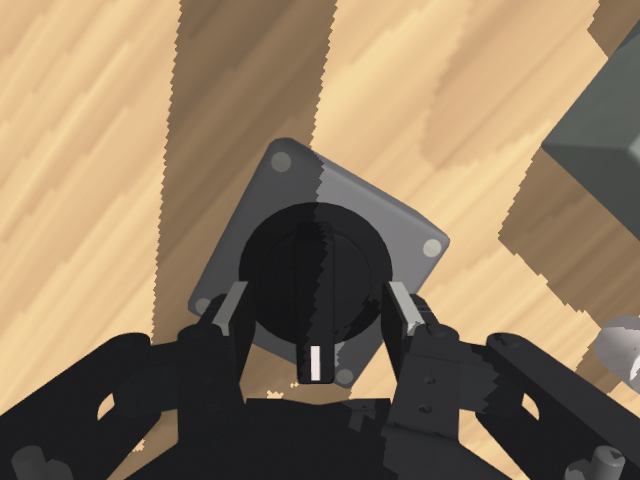

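```bash
python3 -m crank '[[0.4,0.4,0,0,0,0,5],[0.4,0.4,0,0,0,0,5],[0.4,0.4,0,0,0,0,1],[0.4,0.4,0,0,0,0,0.8],[0.4,0.4,0,0,0,0,0.8]]' 40; python3 -c "
from h import *
go([0.4945,-0.3735,0.072],43.4)"
```

```text
clock: 4.18
position: [0.4942, -0.3737, 0.0707]
ee_rot: [0.657, -0.26, 0.658, 0.26]
contact_force: [-2.8, -1.4, 1.6]
width: 0.0133
t 4.17 pos [ 0.4942 -0.3737  0.0707] w 0.0133 F [-2.8 -1.4  1.6]
jaw heading 43.1 tool x [-0.0008 -0.0008 -1.    ]
shift cm [-0.13 -0.    0.03]
turn rotvec deg [-0.3  -0.07  0.  ]
```

```bash
python3 -m crank '[[0,0,0,-9,0,0,0.8],[0,0,0,-18,0,0,0.8],[0,0,0,-27,0,0,0.8],[0,0,0,-36,0,0,0.8],[0,0,0,-45,0,0,0.8]]' 50; python3 -m crank '[[0,0,0,-6,0,0,0.8],[0,0,0,-12,0,0,0.8],[0,0,0,-17,0,0,0.8],[0,0,0,-17,0,0,0.8]]'; python3 -c "
from h import *
go([0.4945,-0.3735,0.072],103.5); print(state()['moment'])"
```

```text
clock: 4.8
position: [0.4938, -0.3747, 0.0708]
ee_rot: [0.506, -0.493, 0.508, 0.493]
contact_force: [-3.9, -3.4, 1.8]
width: 0.0132
clock: 5.3
position: [0.4938, -0.3751, 0.0708]
ee_rot: [-0.43, 0.561, -0.432, -0.561]
contact_force: [-4.1, -4.6, 1.8]
width: 0.0127
t 5.3 pos [ 0.4938 -0.3751  0.0708] w 0.0127 F [-4.1 -4.6  1.8]
jaw heading 104.96 tool x [-0.0009 -0.0026 -1.    ]
shift cm [-0.12 -0.11  0.14]
turn rotvec deg [ 1.46 -0.13 -0.09]
[-0.6718  0.7207 -0.7245]
```

```bash
python3 -m crank '[[0,0,0,1.5,0,0,0.8],[0,0,0,1.5,0,0,5],[0,0,0,1.5,0,0,5],[-4,0,0,1.5,0,0,5],[-9,0,0,1.5,0,0,5]]'; python3 -m crank '[[-6,0,0,0,0,0,5],[-9,-2,-3,0,0,0,5],[-9,-2,-3,0,0,0,5]]'; python3 -c "
from h import *
d=cam('wrist'); cv2.imwrite('pics/w3.png',d['color'])
go([0.637,-0.1825,0.094],70)
"
```

```text
clock: 5.92
position: [0.4943, -0.3721, 0.16]
ee_rot: [0.438, -0.554, 0.437, 0.557]
contact_force: [1.1, -0.9, -0.1]
width: 0.05
clock: 6.3
position: [0.5239, -0.3997, 0.2535]
ee_rot: [-0.437, 0.558, -0.437, -0.553]
contact_force: [-0.1, -0.4, -0.9]
width: 0.0498
t 6.35 pos [ 0.522  -0.398   0.2511] w 0.0501 F [ 0.4  0.5 -1.2]
jaw heading 103.59 tool x [ 0.0017 -0.0008 -1.    ]
shift cm [ 15.71 -16.22  18.26]
turn rotvec deg [33.59 -0.04  0.1 ]
```

View pics/w3.png

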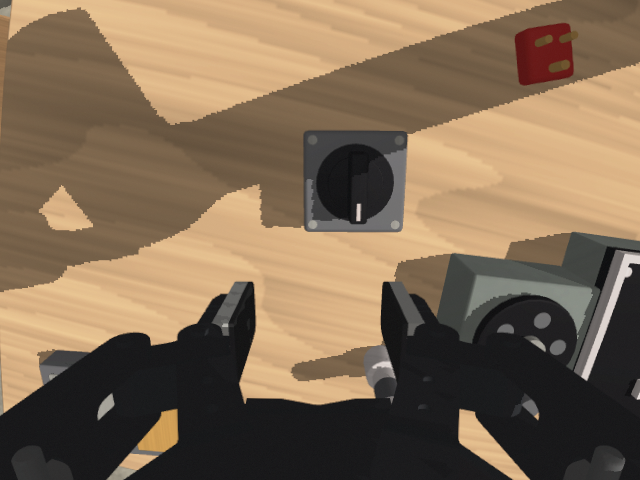

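```bash
python3 -m crank '[[0,-4,5,6,0,0,5],[0,-8,10,13.5,0,0,5],[0,-12,15,13.5,0,0,5],[0,-16,18.5,13.5,0,0,5],[0,-16,18.5,13.5,0,0,5]]'; python3 -c "
from h import *
go([0.6375,-0.1825,0.094],90)
d=cam('wrist'); cv2.imwrite('pics/w4.png',d['color'])
import pickle; pickle.dump(d,open('w4.pkl','wb'))
"
```

```text
clock: 6.98
position: [0.6336, -0.1752, 0.2483]
ee_rot: [0.498, -0.5, 0.498, 0.503]
contact_force: [-0.5, -0.2, -0.6]
width: 0.0502
t 6.97 pos [ 0.6336 -0.1752  0.2483] w 0.0502 F [-0.5 -0.2 -0.6]
jaw heading 90.41 tool x [-0.0031  0.0036 -1.    ]
shift cm [15.42 -0.43 -0.79]
turn rotvec deg [ 0.41  0.21 -0.18]
```

View pics/w4.png

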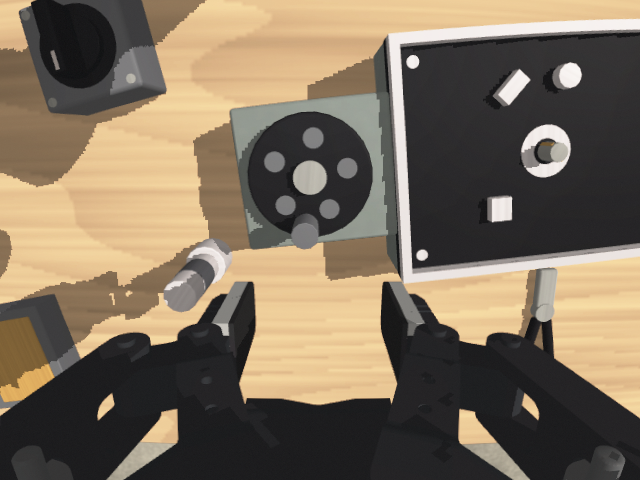

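```bash
python3 -c "
from h import *
import pickle
d=pickle.load(open('w4.pkl','rb'))
k=at_z(d,305,236,.127); print('knob',k, at_d(d,305,236)); print('hub',at_z(d,310,177,.092),at_d(d,310,177)); print('disc',at_z(d,310.5,173,.087))
for p in [(413,62),(422,255)]: print(at_z(d,*p,.07))
"
```

```text
knob [ 0.6389 -0.1838  0.127 ] [ 0.6389 -0.1838  0.127 ]
hub [ 0.6009 -0.1809  0.092 ] [ 0.6005 -0.1808  0.0952]
disc [ 0.5983 -0.1805  0.087 ]
[ 0.5118 -0.1004  0.07  ]
[ 0.6708 -0.0824  0.07  ]
```

```bash
python3 -m crank '[[2,-0.5,-0.8,0,0,0,5],[6,-0.5,-0.8,0,0,0,5],[8,-0.5,-0.8,0,0,0,5],[9,-0.5,-0.8,0,0,0,5]]'; python3 -c "
from h import *
go([0.6385,-0.1835,0.094],90)
"
```

```text
clock: 7.52
position: [0.6361, -0.1898, 0.1572]
ee_rot: [0.5, -0.498, 0.501, 0.501]
contact_force: [0.5, -1.0, -0.5]
width: 0.05
t 7.53 pos [ 0.6361 -0.1898  0.1572] w 0.05 F [ 0.5 -1.  -0.5]
jaw heading 89.92 tool x [-0.0047  0.0016 -1.    ]
shift cm [ 6.32 -0.27  0.62]
turn rotvec deg [-0.08  0.09 -0.27]
```

```bash
python3 -m crank '[[0,-0.1,0.3,0,0,0,5],[0,-0.1,0.3,0,0,0,5]]'; python3 -c "
from h import *
go([0.6385,-0.1835,0.094],90)
"
```

```text
clock: 7.78
position: [0.6398, -0.1858, 0.1613]
ee_rot: [-0.5, 0.501, -0.5, -0.5]
contact_force: [-0.4, -0.3, 0.5]
width: 0.0499
t 7.78 pos [ 0.6398 -0.1858  0.1613] w 0.0499 F [-0.4 -0.3  0.5]
jaw heading 90.04 tool x [ 0.0016 -0.0005 -1.    ]
shift cm [6.73 0.14 0.23]
turn rotvec deg [ 0.04 -0.03  0.09]
```

```bash
python3 -m crank '[[3,0.1,0.2,0,0,0,5],[5,0.1,0.2,0,0,0,5],[6.7,0.1,0.2,0,0,0,5],[6.7,0.1,0.2,0,0,0,5],[6.7,0.1,0.2,0,0,0,5]]'; python3 -c "
from h import *
go([0.6385,-0.1835,0.094],90)
"
```

```text
clock: 8.4
position: [0.6391, -0.1836, 0.0945]
ee_rot: [-0.5, 0.501, -0.499, -0.5]
contact_force: [-0.3, -0.3, 0.4]
width: 0.05
t 8.4 pos [ 0.6391 -0.1836  0.0945] w 0.05 F [-0.3 -0.3  0.4]
jaw heading 90.07 tool x [ 0.0018 -0.0007 -1.    ]
shift cm [0.05 0.06 0.01]
turn rotvec deg [ 0.07 -0.04  0.1 ]
```

```bash
python3 -m crank '[[0,0,0,0,0,0,1.5],[0,0,0,0,0,0,1.5],[0,0,0,0,0,0,1.5],[0,0,0,0,0,0,1.5]]' 60; python3 -c "
from h import *
go([0.6385,-0.1835,0.094],90)
c=np.array([.6005,-.1805]); r=.0383; a0=-4.5
for k in range(0,27):
  a=np.radians(a0-18*k); p=c+r*np.array([np.cos(a),np.sin(a)]); q=c+r*np.array([np.cos(np.radians(a0)),np.sin(np.radians(a0))])
  a5=np.radians(a0-18*(k//5*5) if k%5 else a0-18*(max(k-1,0)//5*5)); q=c+r*np.array([np.cos(a5),np.sin(a5)])
  d=(p-q)*100; print(k,-18*k,'y',round(-d[0],2),'z',round(d[1],2),p)
"
```

```text
clock: 8.9
position: [0.6388, -0.1836, 0.0946]
ee_rot: [-0.5, 0.501, -0.499, -0.5]
contact_force: [-1.1, 0.4, 5.5]
width: 0.0183
t 8.9 pos [ 0.6388 -0.1836  0.0946] w 0.0183 F [-1.1  0.4  5.5]
jaw heading 90.06 tool x [ 0.0018 -0.0008 -1.    ]
shift cm [0.06 0.04 0.01]
turn rotvec deg [ 0.06 -0.04  0.1 ]
0 0 y -0.0 z 0.0 [ 0.6387 -0.1835]
1 -18 y 0.28 z -1.17 [ 0.6359 -0.1952]
2 -36 y 0.91 z -2.19 [ 0.6296 -0.2054]
3 -54 y 1.82 z -2.97 [ 0.6205 -0.2132]
4 -72 y 2.92 z -3.42 [ 0.6094 -0.2177]
5 -90 y 4.12 z -3.52 [ 0.5975 -0.2187]
6 -108 y 1.17 z 0.28 [ 0.5858 -0.2159]
7 -126 y 2.19 z 0.91 [ 0.5756 -0.2096]
8 -144 y 2.97 z 1.82 [ 0.5678 -0.2005]
9 -162 y 3.42 z 2.92 [ 0.5633 -0.1894]
10 -180 y 3.52 z 4.12 [ 0.5623 -0.1775]
11 -198 y -0.28 z 1.17 [ 0.5651 -0.1658]
12 -216 y -0.91 z 2.19 [ 0.5714 -0.1556]
13 -234 y -1.82 z 2.97 [ 0.5805 -0.1478]
14 -252 y -2.92 z 3.42 [ 0.5916 -0.1433]
15 -270 y -4.12 z 3.52 [ 0.6035 -0.1423]
16 -288 y -1.17 z -0.28 [ 0.6152 -0.1451]
17 -306 y -2.19 z -0.91 [ 0.6254 -0.1514]
18 -324 y -2.97 z -1.82 [ 0.6332 -0.1605]
19 -342 y -3.42 z -2.92 [ 0.6377 -0.1716]
20 -360 y -3.52 z -4.12 [ 0.6387 -0.1835]
21 -378 y 0.28 z -1.17 [ 0.6359 -0.1952]
22 -396 y 0.91 z -2.19 [ 0.6296 -0.2054]
23 -414 y 1.82 z -2.97 [ 0.6205 -0.2132]
24 -432 y 2.92 z -3.42 [ 0.6094 -0.2177]
25 -450 y 4.12 z -3.52 [ 0.5975 -0.2187]
26 -468 y 1.17 z 0.28 [ 0.5858 -0.2159]
```

```bash
python3 -m crank '[[0,0.3,-1.2,0,0,0,1.5],[0,0.9,-2.2,0,0,0,1.5],[0,1.8,-3,0,0,0,1.5],[0,2.9,-3.4,0,0,0,1.5],[0,4.1,-3.5,0,0,0,1.5]]'; python3 -m crank '[[0,1.2,0.3,0,0,0,1.5],[0,2.2,0.9,0,0,0,1.5],[0,3,1.8,0,0,0,1.5],[0,3.4,2.9,0,0,0,1.5],[0,3.5,4.1,0,0,0,1.5]]';python3 -c "
from h import *
go([0.5623,-0.1775,0.094],90)"
```

```text
clock: 9.52
position: [0.5987, -0.2193, 0.0946]
ee_rot: [-0.501, 0.501, -0.499, -0.499]
contact_force: [2.9, 2.5, 5.7]
width: 0.0183
clock: 10.15
position: [0.5629, -0.1786, 0.0946]
ee_rot: [-0.5, 0.502, -0.5, -0.499]
contact_force: [2.2, -1.8, 6.1]
width: 0.0187
t 10.15 pos [ 0.5629 -0.1786  0.0946] w 0.0187 F [ 2.2 -1.8  6.1]
jaw heading 90.06 tool x [ 0.0025 -0.0028 -1.    ]
shift cm [0.06 0.06 0.11]
turn rotvec deg [ 0.06 -0.16  0.15]
```

```bash
python3 -m crank '[[0,-0.3,1.2,0,0,0,1.5],[0,-0.9,2.2,0,0,0,1.5],[0,-1.8,3,0,0,0,1.5],[0,-2.9,3.4,0,0,0,1.5],[0,-4.1,3.5,0,0,0,1.5]]'; python3 -m crank '[[0,-1.2,-0.3,0,0,0,1.5],[0,-2.2,-0.9,0,0,0,1.5],[0,-3,-1.8,0,0,0,1.5],[0,-3.4,-2.9,0,0,0,1.5],[0,-3.5,-4.1,0,0,0,1.5]]';python3 -c "
from h import *
go([0.6387,-0.1835,0.094],90)"
```

```text
clock: 10.78
position: [0.6029, -0.1433, 0.0945]
ee_rot: [-0.499, 0.501, -0.5, -0.5]
contact_force: [-2.2, -4.2, 9.0]
width: 0.0184
clock: 11.4
position: [0.6389, -0.1831, 0.0945]
ee_rot: [-0.5, 0.5, -0.499, -0.5]
contact_force: [-1.6, 1.8, 7.9]
width: 0.0189
t 11.4 pos [ 0.6389 -0.1831  0.0945] w 0.0189 F [-1.6  1.8  7.9]
jaw heading 90.07 tool x [ 0.0014  0.0008 -1.    ]
shift cm [ 0.05  0.02 -0.04]
turn rotvec deg [0.07 0.05 0.08]
```

Now the last 18° to the stop, a little beyond.

```bash
python3 -m crank '[[0,0.1,-0.6,0,0,0,1.5],[0,0.3,-1.2,0,0,0,1.5],[0,0.4,-1.5,0,0,0,1.5],[0,0.4,-1.5,0,0,0,1.5],[0,0.4,-1.5,0,0,0,1.5]]';python3 -c "
from h import *
go([0.6359,-0.1952,0.094],90)
s=state(); p=s['position']-np.array([.6005,-.1805,0]); print(np.degrees(np.arctan2(p[1],p[0])))"
```

```text
clock: 12.02
position: [0.6379, -0.1895, 0.0946]
ee_rot: [0.506, -0.498, 0.495, 0.502]
contact_force: [9.0, 20.3, 7.1]
width: 0.0184
t 12.03 pos [ 0.6379 -0.1895  0.0946] w 0.0184 F [ 9.  20.3  7.1]
jaw heading 89.96 tool x [ 0.0074  0.0146 -0.9999]
shift cm [ 0.05  0.2  -0.57]
turn rotvec deg [-0.04  0.84  0.42]
-13.463605407477669
```

```bash
python3 -c "
from h import *
d=cam('wrist'); cv2.imwrite('pics/w5.png',d['color'])
d=cam('scene'); cv2.imwrite('pics/s5.png',cv2.resize(d['color'][210:320,210:450],None,fx=3.3,fy=3.3,interpolation=cv2.INTER_CUBIC))
"
```

```text
(no output)
```

View pics/w5.png

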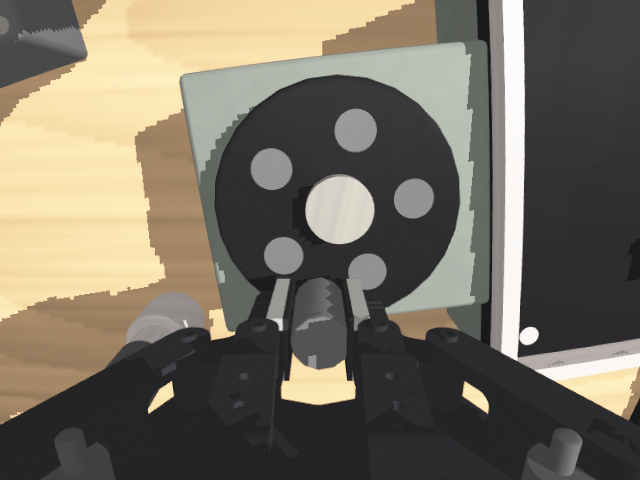

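View pics/s5.png

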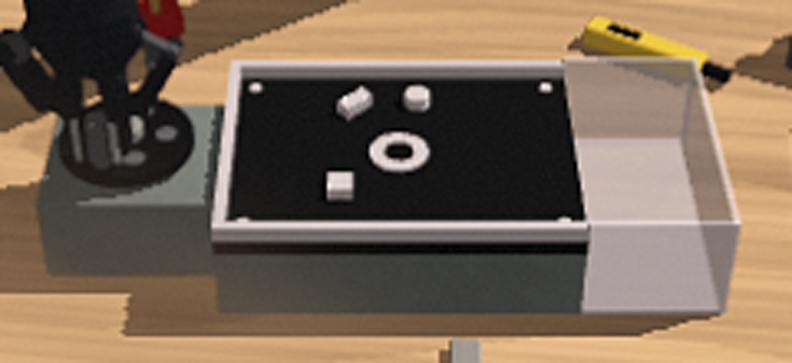

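```bash
python3 -c "
from h import *
d=cam('wrist')
print(at_z(d,320,340,.127),at_d(d,320,335), 'hub',at_z(d,340,209,.0952))
for p in [(355,130),(414,198),(367,271),(284,255),(271,169)]: 
  q=at_z(d,*p,.088); v=q-np.array([.6005,-.1805,.088]); print(q,np.hypot(*v[:2]),np.degrees(np.arctan2(v[1],v[0])))
import pickle
d=pickle.load(open('w4.pkl','rb'));print()
for p in [(313,138),(347,168),(330,209),(286,205),(275,161)]: 
  q=at_z(d,*p,.088); v=q-np.array([.6005,-.1805,.088]); print(q,np.hypot(*v[:2]),np.degrees(np.arctan2(v[1],v[0])))
d=cam('top'); print('torch',at_d(d,450,171)); cv2.imwrite('pics/t6.png',cv2.resize(d['color'][150:300,300:540],None,fx=3.3,fy=3.3,interpolation=cv2.INTER_CUBIC))
"
```

```text
[ 0.6364 -0.1892  0.127 ] [ 0.6346 -0.1892  0.1271] hub [ 0.6001 -0.1811  0.0952]
[ 0.5714 -0.1753  0.088 ] 0.02959835972466142 169.95353857252982
[ 0.5972 -0.1514  0.088 ] 0.029238614729711888 96.43745145312629
[ 0.6276 -0.169   0.088 ] 0.029465254568372644 22.88052341736917
[ 0.6205 -0.2031  0.088 ] 0.030149514290986747 -48.45256449489492
[ 0.5858 -0.2072  0.088 ] 0.03048276741578034 -118.73218267897475

[ 0.5714 -0.1787  0.088 ] 0.02914919819143667 176.4268322464952
[ 0.5941 -0.152   0.088 ] 0.02916933681013658 102.67927900487844
[ 0.6268 -0.1649  0.088 ] 0.030564847122896133 30.786868944197362
[ 0.6237 -0.2     0.088 ] 0.030343666701204176 -40.08463377263567
[ 0.589  -0.2082  0.088 ] 0.02994887769313252 -112.52457995338708
torch [ 0.6001 -0.1789  0.4168]
```

View pics/t6.png

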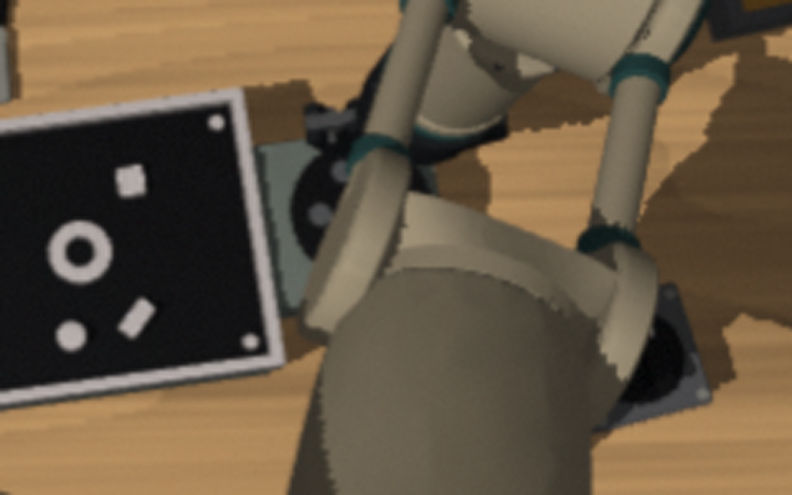

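```bash
python3 -c "
from h import *
d=cam('wrist')
s=state(); print(s['contact_force'],s['moment'],s['position'])
for p in [(165,315),(150,330),(170,300),(190,325),(195,345),(205,340),(215,345),(235,345),(175,350),(160,355),(140,345)]: print(p,at_d(d,*p))
cv2.imwrite('pics/w5c.png',cv2.resize(d['color'][260:420,90:300],None,fx=3.5,fy=3.5,interpolation=cv2.INTER_CUBIC))
"
```

```text
[ 8.6201 20.5318  7.5617] [ 3.1013 -1.2994 -0.0132] [ 0.6379 -0.1895  0.0946]
(165, 315) [ 0.6754 -0.2783  0.0335]
(150, 330) [ 0.6812 -0.2852  0.0409]
(170, 300) [ 0.6751 -0.2824  0.0134]
(190, 325) [ 0.6866 -0.2672  0.0248]
(195, 345) [ 0.6253 -0.2223  0.1482]
(205, 340) [ 0.6245 -0.2199  0.1468]
(215, 345) [ 0.6307 -0.2196  0.1392]
(235, 345) [ 0.6249 -0.2116  0.1488]
(175, 350) [ 0.6246 -0.2264  0.1517]
(160, 355) [ 0.625  -0.2297  0.1534]
(140, 345) [ 0.6794 -0.2826  0.0601]
```

View pics/w5c.png

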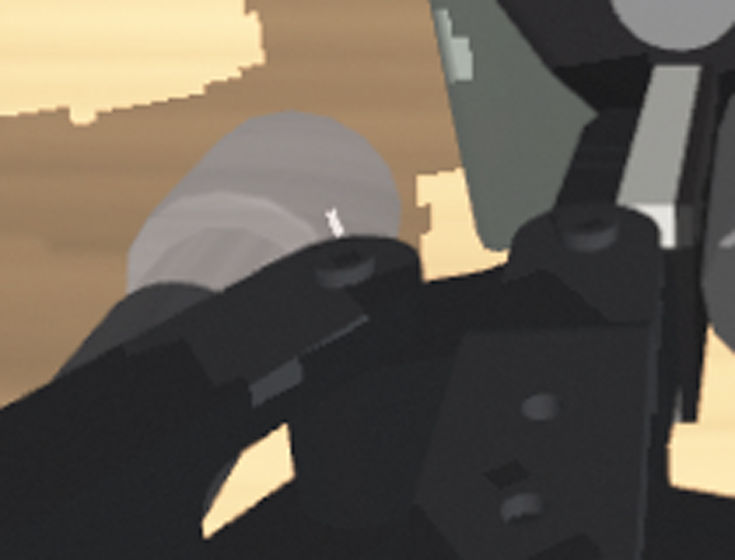

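```bash
python3 -m crank '[[0,0.3,-0.5,0,0,0,1.5],[0,0.3,-0.5,0,0,0,1.5],[0,0.3,-0.5,0,0,0,1.5]]';python3 -c "
from h import *
s=state(); p=s['position']-np.array([.6005,-.1805,0]); print(p,s['contact_force'],s['width'],np.degrees(np.arctan2(p[1],p[0])))"
```

```text
clock: 12.65
position: [0.6378, -0.1898, 0.0946]
ee_rot: [0.509, -0.497, 0.492, 0.502]
contact_force: [15.0, 31.5, 5.9]
width: 0.0184
[ 0.0373 -0.0093  0.0946] [15.0375 31.4898  5.8997] 0.01837156697820553 -13.980149156794225
```

```bash
python3 -m crank '[[0,-0.5,1.2,0,0,0,1.5],[0,-0.5,1.2,0,0,0,5],[0,-0.5,1.2,0,0,0,5],[-4,-0.5,1.2,0,0,0,5],[-9,-0.5,1.2,0,0,0,5]]'; python3 -m crank '[[-6,0,0,0,0,0,5],[-9,4,0,0,0,0,5],[-9,6,0,0,0,0,5]]'; python3 -c "
from h import *
d=cam('wrist'); cv2.imwrite('pics/w7.png',d['color'])
import pickle; pickle.dump(d,open('w7.pkl','wb'))
go([0.6,0.0,0.3],90)"
```

```text
clock: 13.28
position: [0.6344, -0.1921, 0.1821]
ee_rot: [0.499, -0.498, 0.501, 0.502]
contact_force: [0.9, -0.1, -1.3]
width: 0.0496
clock: 13.65
position: [0.5754, -0.193, 0.2764]
ee_rot: [-0.5, 0.501, -0.5, -0.498]
contact_force: [-0.2, -0.4, -0.5]
width: 0.0501
t 13.7 pos [ 0.5723 -0.1924  0.2751] w 0.0501 F [-3.5  1.1 -0.8]
jaw heading 89.94 tool x [-0.0016 -0.0012 -1.    ]
shift cm [-2.51 -2.74 19.24]
turn rotvec deg [-0.06 -0.07 -0.09]
```

View pics/w7.png

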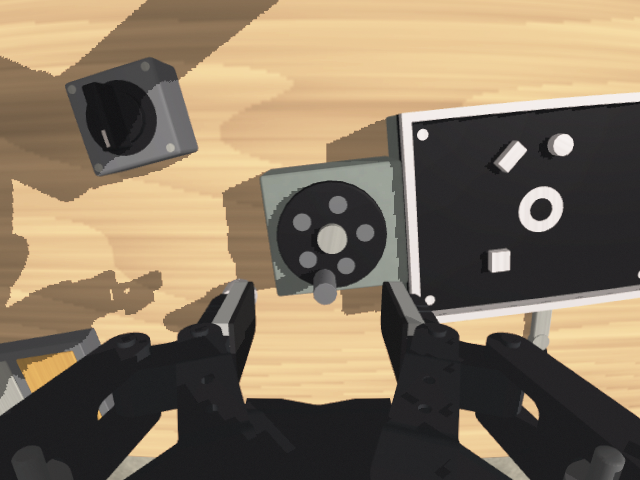

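```bash
python3 -c "
from h import *
import pickle
d=pickle.load(open('w7.pkl','rb'))
k=at_z(d,325,293,.127); h=at_z(d,332,239,.0952); print(k,h,np.degrees(np.arctan2(*(k-h)[[1,0]])))
for p in [(338,205),(365,233),(346,266),(308,260),(302,222)]: 
  q=at_z(d,*p,.088); v=q-np.array([.6005,-.1805,.088]); print(np.hypot(*v[:2]),np.degrees(np.arctan2(v[1],v[0])))
print(at_d(d,540,209),at_d(d,562,213))
s=np.array([at_d(d,u,v) for u in range(536,546) for v in range(204,214)]);print(np.median(s,0))
"
```

```text
[ 0.6377 -0.1875  0.127 ] [ 0.6006 -0.1811  0.0952] -9.870309232774249
0.029077296232415485 170.80213216596087
0.029212853490827917 96.71472963206976
0.03045269950901117 24.56987058775968
0.030995493739890825 -45.015894327269145
0.03013008679713289 -116.57527325145993
[0.5783 0.0169 0.0701] [0.5819 0.0393 0.0708]
[0.5777 0.0169 0.0706]
```

```bash
python3 -m crank '[[-4,0.5,6,0,0,0,6],[-4,1,12,0,0,0,6],[-4,1.5,18,0,0,0,6],[-4,2,24,0,0,0,6],[-4,3,30,0,0,0,6]]'; python3 -m crank '[[0,0.5,6,0,0,0,8],[0,1,12,0,0,0,8],[0,1,16,0,0,0,8],[0,1,16,0,0,0,8]]'; python3 -c "
from h import *
d=cam('wrist'); cv2.imwrite('pics/w8.png',d['color'])
import pickle; pickle.dump(d,open('w8.pkl','wb'))
go([0.5,0.36,0.3],90)"
```

```text
clock: 14.32
position: [0.5459, 0.1097, 0.3124]
ee_rot: [0.5, -0.5, 0.501, 0.5]
contact_force: [1.2, 0.7, 0.1]
width: 0.0601
clock: 14.82
position: [0.5356, 0.2707, 0.3118]
ee_rot: [0.498, -0.5, 0.5, 0.502]
contact_force: [-0.1, -0.3, -0.3]
width: 0.0798
t 14.88 pos [0.5358 0.269  0.312 ] w 0.0799 F [ 0.7 -1.   0.3]
jaw heading 90.15 tool x [-0.0021 -0.0015 -1.    ]
shift cm [1.2  3.55 9.12]
turn rotvec deg [ 0.15 -0.08 -0.12]
```

View pics/w8.png

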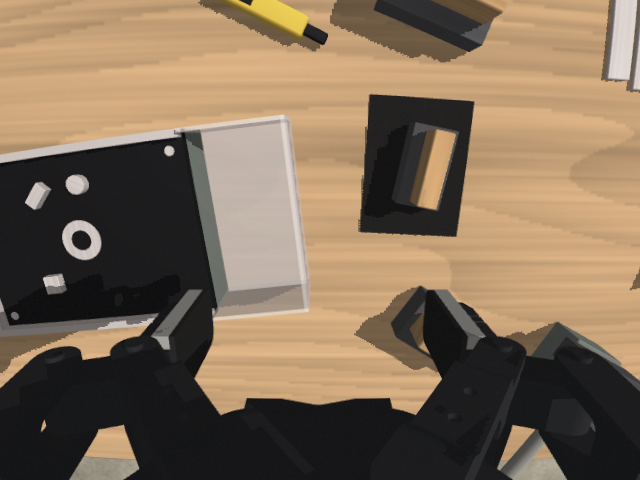

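```bash
python3 -c "
import cv2
im=cv2.imread('pics/w8.png')
cv2.imwrite('pics/w8c.png',cv2.resize(im[85:245,345:490],None,fx=3.75,fy=3.75,interpolation=cv2.INTER_CUBIC))
"
```

```text
(no output)
```

View pics/w8c.png

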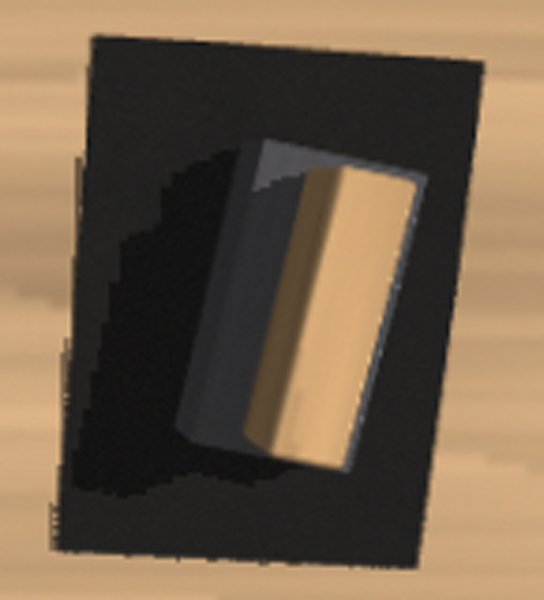

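```bash
cat > m.py <<'E'
from h import *
def quad(d,pts,z,off=(0,0),s=1):
    P=[at_z(d,off[0]+(u+.5)/s-.5,off[1]+(v+.5)/s-.5,z) for u,v in pts]
    c=np.mean(P,0); print('centre',c)
    for i in range(4):
        v=P[(i+1)%4]-P[i]; print('  ',P[i][:2],'len',round(np.linalg.norm(v),4),'head',round(np.degrees(np.arctan2(v[1],v[0])),2))
    return c
E
python3 -c "
from m import *
import pickle
d=pickle.load(open('w8.pkl','rb'))
quad(d,[(343,166),(417,182),(345,470),(270,455)],.064,(345,85),3.75)
quad(d,[(92,36),(484,62),(418,568),(55,550)],.002,(345,85),3.75)
go([0.5,0.36,0.3],90)
"
```

```text
centre [0.5052 0.3908 0.064 ]
   [0.4644 0.3877] len 0.0206 head 79.46
   [0.4682 0.408 ] len 0.0792 head -9.87
   [0.5462 0.3944] len 0.0217 head -100.79
   [0.5421 0.3731] len 0.0791 head 169.33
centre [0.5085 0.3845 0.002 ]
   [0.4265 0.3279] len 0.12 head 87.5
   [0.4317 0.4478] len 0.1592 head -2.42
   [0.5907 0.4411] len 0.1199 head -92.67
   [0.5852 0.3213] len 0.1588 head 177.62
t 14.88 pos [0.5358 0.269  0.312 ] w 0.0799 F [ 0.7 -1.   0.3]
jaw heading 90.15 tool x [-0.0021 -0.0015 -1.    ]
shift cm [1.2  3.55 9.12]
turn rotvec deg [ 0.15 -0.08 -0.12]
```

```bash
python3 -m crank '[[0,1.5,6,5,0,0,6],[4,3.1,12.2,10,0,0,6],[10,3.1,12.2,10,0,0,6],[16,3.1,12.2,10,0,0,6],[16,3.1,12.2,10,0,0,6]]'; python3 -m crank '[[0,0,0,0,0,0,6],[0,0,0,0,0,0,6]]'; python3 -c "
from h import *
go([0.505,0.391,0.034],79.9)
d=cam('wrist'); cv2.imwrite('pics/w9.png',d['color'])"
```

```text
clock: 15.5
position: [0.5017, 0.3868, 0.148]
ee_rot: [0.537, -0.454, 0.546, 0.455]
contact_force: [-0.2, -0.4, 0.8]
width: 0.0599
clock: 15.75
position: [0.5071, 0.391, 0.157]
ee_rot: [0.544, -0.455, 0.539, 0.454]
contact_force: [-0.4, 0.5, 0.1]
width: 0.0598
t 15.75 pos [0.5071 0.391  0.157 ] w 0.0598 F [-0.4  0.5  0.1]
jaw heading 80.0 tool x [ 0.0056  0.0033 -1.    ]
shift cm [12.3   0.27 -0.09]
turn rotvec deg [0.1  0.24 0.28]
```

View pics/w9.png

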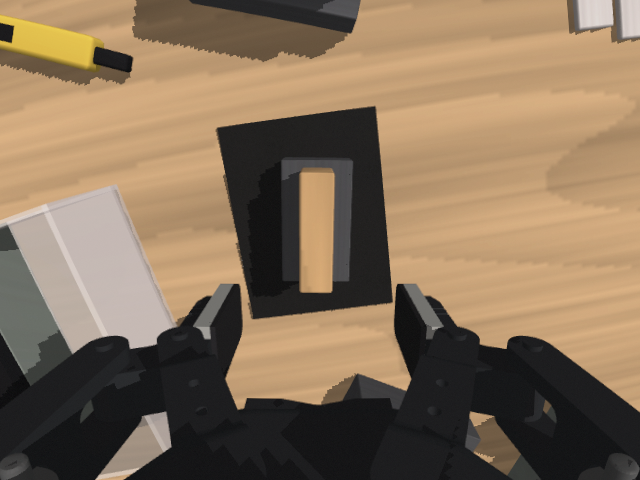

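```bash
python3 -c "
from m import *
d=cam('wrist')
quad(d,[(301,169),(334,169),(332.5,292),(300,292)],.064)
quad(d,[(217,128),(375,106),(392,302),(253,319)],.002)
go([0.505,0.391,0.034],79.9)
"; python3 -m crank '[[4,0.2,0,0,0,0,6],[8,0.2,0,0,0,0,6],[11,0.2,0,0,0,0,6],[12.2,0.2,0,0,0,0,6],[12.2,0.2,0,0,0,0,6]]';  python3 -c "
from m import *
go([0.505,0.391,0.034],79.9)"
```

```text
centre [0.5032 0.3914 0.064 ]
   [0.4619 0.389 ] len 0.02 head 79.97
   [0.4654 0.4087] len 0.0805 head -10.08
   [0.5447 0.3946] len 0.0215 head -100.11
   [0.5409 0.3734] len 0.0805 head 168.87
centre [0.5079 0.3849 0.002 ]
   [0.4259 0.3291] len 0.1191 head 87.52
   [0.431  0.4481] len 0.1591 head -2.65
   [0.5899 0.4407] len 0.1192 head -92.47
   [0.5848 0.3216] len 0.1591 head 177.31
t 15.85 pos [0.5063 0.391  0.1564] w 0.0601 F [-0.6 -0.7  0.2]
jaw heading 80.03 tool x [ 0.0045  0.0028 -1.    ]
shift cm [12.24  0.18 -0.07]
turn rotvec deg [0.12 0.2  0.22]
clock: 16.48
position: [0.5031, 0.3911, 0.032]
ee_rot: [0.542, -0.455, 0.541, 0.455]
contact_force: [-0.3, -0.4, 0.3]
width: 0.0596
t 16.48 pos [0.5031 0.3911 0.032 ] w 0.0596 F [-0.3 -0.4  0.3]
jaw heading 80.06 tool x [ 0.0005  0.0003 -1.    ]
shift cm [-0.2  -0.19  0.02]
turn rotvec deg [0.16 0.02 0.02]
```

```bash
python3 -m crank '[[-0.2,0,0,0,0,0,6],[-0.2,0,0,0,0,0,1.8],[-0.2,0,0,0,0,0,1.8],[-0.2,0,0,0,0,0,1.8],[-0.2,0,0,0,0,0,1.8]]' 90;  python3 -c "
from m import *
go([0.505,0.391,0.034],79.9)"
```

```text
clock: 17.1
position: [0.5032, 0.3911, 0.0346]
ee_rot: [0.542, -0.455, 0.541, 0.455]
contact_force: [-1.1, -1.4, 6.3]
width: 0.0206
t 17.1 pos [0.5032 0.3911 0.0346] w 0.0206 F [-1.1 -1.4  6.3]
jaw heading 80.06 tool x [ 0.0015  0.0009 -1.    ]
shift cm [ 0.06 -0.18  0.02]
turn rotvec deg [0.16 0.06 0.07]
```

```bash
python3 -m crank '[[-2,0,0,0,0,0,1.8],[-4,0,0,0,0,0,1.8],[-7,0,0,-5,0,0,1.8],[-10,0,0,-11,0,0,1.8],[-11.5,0,0,-16.5,0,0,1.8]]';  python3 -c "
from m import *
go([0.6273,-0.0688,0.15],96.6)"
```

```text
clock: 17.73
position: [0.5028, 0.3911, 0.1495]
ee_rot: [-0.47, 0.529, -0.469, -0.529]
contact_force: [-0.6, 0.9, -2.1]
width: 0.0204
t 17.73 pos [0.5028 0.3911 0.1495] w 0.0204 F [-0.6  0.9 -2.1]
jaw heading 96.75 tool x [ 0.0009  0.0007 -1.    ]
shift cm [ -0.07  -6.95 -47.13]
turn rotvec deg [0.15 0.03 0.05]
```

```bash
python3 -m crank '[[0,-1,-5,0,0,0,1.8],[0,-2,-11,0,0,0,1.8],[0,-3,-17,0,0,0,1.8],[0,-4,-23,0,0,0,1.8],[0,-5,-29,0,0,0,1.8]]';   python3 -m crank '[[0,-1,-6,0,0,0,1.8],[0,-2,-12,0,0,0,1.8],[0,-2,-16,0,0,0,1.8],[0,-2,-18,0,0,0,1.8],[0,-2,-18,0,0,0,1.8]]'; python3 -c "
from m import *
go([0.6273,-0.0688,0.1025],96.6)
d=cam('wrist'); cv2.imwrite('pics/w10.png',d['color'])"
```

```text
clock: 18.35
position: [0.5852, 0.1067, 0.1476]
ee_rot: [0.47, -0.527, 0.471, 0.528]
contact_force: [0.8, 0.6, -2.3]
width: 0.0206
clock: 18.98
position: [0.6255, -0.0685, 0.1477]
ee_rot: [0.471, -0.527, 0.471, 0.528]
contact_force: [-0.2, 0.4, -2.9]
width: 0.0208
t 18.98 pos [ 0.6255 -0.0685  0.1477] w 0.0208 F [-0.2  0.4 -2.9]
jaw heading 96.45 tool x [-0.0014  0.001  -1.    ]
shift cm [ 4.52 -0.18 -0.05]
turn rotvec deg [-0.15  0.07 -0.07]
```

View pics/w10.png

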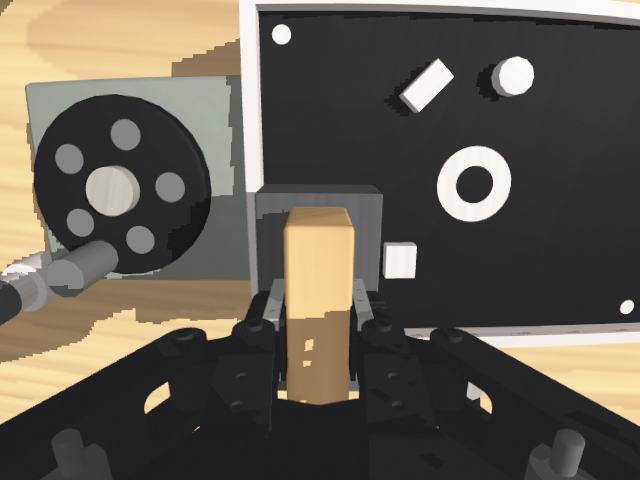

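```bash
cat >> m.py <<'E'
C=np.array([.577,.018]); th=np.radians(6.6); EX=np.array([np.cos(th),np.sin(th)]); EY=np.array([-np.sin(th),np.cos(th)])
def pl(P): v=np.array(P)[:2]-C; return np.array([v@EX,v@EY])
E
python3 -c "
from m import *
d=cam('wrist')
for p in [(256,195),(382,195)]: print('foot',pl(at_z(d,*p,.143)))
for p in [(384,243),(416,243),(384,277),(416,277)]: print('blk',pl(at_z(d,*p,.079)))
for p in [(262,20),(262,150)]: print('rim inner bottom',pl(at_z(d,*p,.07)))
for p in [(242,20),(245,150)]: print('rim outer top',pl(at_z(d,*p,.082)))
for p in [(283,34),(627,307)]: print('screws',pl(at_z(d,*p,.07)))
print('ctr',pl(at_z(d,474,184,.07)))
print('rim +x inner top',pl(at_z(d,500,333,.082)))
"

```

```text
foot [-0.004  -0.1139]
foot [-0.0039 -0.0652]
blk [ 0.0339 -0.052 ]
blk [ 0.0339 -0.0335]
blk [ 0.0547 -0.0511]
blk [ 0.0548 -0.0321]
rim inner bottom [-0.0863 -0.1193]
rim inner bottom [-0.0181 -0.1213]
rim outer top [-0.0832 -0.1278]
rim outer top [-0.0187 -0.1287]
screws [-0.0791 -0.1083]
screws [0.0816 0.1165]
ctr [0.0009 0.0009]
rim +x inner top [0.0911 0.0225]
```

```bash
python3 -m crank '[[2,0,-0.1,0,0,0,1.8],[3.5,0,-0.1,0,0,0,1.8],[4.3,0,-0.1,0,0,0,1.8],[4.3,0,-0.1,0,0,0,1.8]]';  python3 -c "
from m import *
go([0.6027,0.1438,0.1025],96.6)"
```

```text
clock: 19.58
position: [0.6256, -0.0683, 0.1048]
ee_rot: [0.47, -0.527, 0.471, 0.529]
contact_force: [-0.5, -0.4, -2.7]
width: 0.0208
t 19.57 pos [ 0.6256 -0.0683  0.1048] w 0.0208 F [-0.5 -0.4 -2.7]
jaw heading 96.61 tool x [-0.0015  0.0006 -1.    ]
shift cm [ 0.24 -0.16 21.33]
turn rotvec deg [ 0.01  0.04 -0.08]
```

```bash
python3 -m crank '[[0.15,0,0,0,0,0,1.8],[0.15,0,2,0,0,0,1.8],[0.15,0,4,0,0,0,1.8],[0.15,0,6,0,0,0,1.8],[0.15,0,8,0,0,0,1.8]]';   python3 -c "
from m import *
go([0.6027,0.1438,0.1025],96.6)
d=cam('wrist'); cv2.imwrite('pics/w11.png',d['color'])"
```

```text
clock: 20.2
position: [0.6166, 0.0124, 0.1042]
ee_rot: [-0.47, 0.528, -0.47, -0.528]
contact_force: [-0.0, 1.2, -2.2]
width: 0.021
t 20.2 pos [0.6166 0.0124 0.1042] w 0.021 F [-0.   1.2 -2.2]
jaw heading 96.61 tool x [ 0.0003  0.0002 -1.    ]
shift cm [ 0.17 -0.13 13.22]
turn rotvec deg [0.01 0.01 0.02]
```

View pics/w11.png

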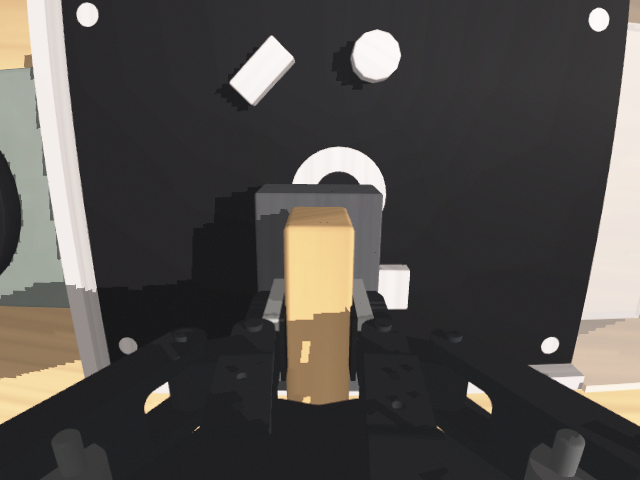

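```bash
python3 -m crank '[[0.1,0,2,0,0,0,1.8],[0.1,0,4,0,0,0,1.8],[0.1,0,6,0,0,0,1.8],[0.1,0,8,0,0,0,1.8],[0.1,0,10,0,0,0,1.8]]';   python3 -m crank '[[0,0,1.5,0,0,0,1.8],[0,0,3,0,0,0,1.8],[0,0,3.2,0,0,0,1.8],[0,0,3.2,0,0,0,1.8]]'; python3 -c "
from m import *
go([0.6027,0.1438,0.1025],96.6)
d=cam('wrist'); cv2.imwrite('pics/w12.png',d['color'])"
```

```text
clock: 20.88
position: [0.6053, 0.1112, 0.103]
ee_rot: [0.471, -0.528, 0.47, 0.528]
contact_force: [0.3, 0.7, -4.0]
width: 0.0209
clock: 21.38
position: [0.6019, 0.1414, 0.103]
ee_rot: [-0.47, 0.528, -0.471, -0.528]
contact_force: [-0.2, 0.4, -2.9]
width: 0.0209
t 21.38 pos [0.6019 0.1414 0.103 ] w 0.0209 F [-0.2  0.4 -2.9]
jaw heading 96.58 tool x [ 0.     -0.0004 -1.    ]
shift cm [ 0.05 -0.11  0.23]
turn rotvec deg [-0.02 -0.03 -0.  ]
```

View pics/w12.png

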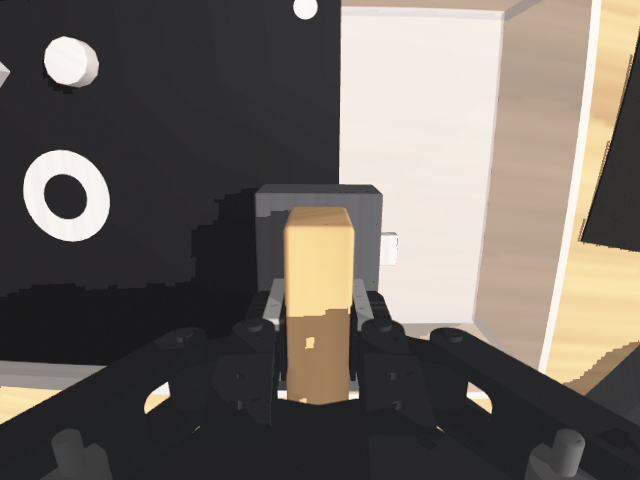

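```bash
python3 -c "
from m import *
d=cam('wrist')
for p in [(390,249),(393,240),(440,200)]:
  P=at_d(d,*p); print(P,pl(P))
"
```

```text
[0.6024 0.1873 0.0126] [0.0447 0.1653]
[0.5963 0.1882 0.0128] [0.0388 0.1668]
[0.5689 0.2161 0.0037] [0.0148 0.1977]
```

```bash
python3 -c "
from m import *
B=C-.0445*EX-.092*EY
go([*B,.133],96.6)"
python3 -m crank '[[-3,0,0,0,0,0,1.8],[-3,1,-5,0,0,0,1.8],[-3,3,-10,0,0,0,1.8],[-3,5,-15,0,0,0,1.8],[-3,7,-19,0,0,0,1.8]]';  python3 -c "
from m import *
B=C-.0445*EX-.092*EY
go([*B,.133],96.6)"
```

```text
t 21.48 pos [0.6019 0.141  0.103 ] w 0.0206 F [ 0.1 -0.3 -1.8]
jaw heading 96.54 tool x [ 0.     -0.0004 -1.    ]
shift cm [ -2.99   8.32 -21.14]
turn rotvec deg [-0.06 -0.02  0.  ]
clock: 22.1
position: [0.5535, -0.0579, 0.1331]
ee_rot: [-0.471, 0.528, -0.471, -0.527]
contact_force: [1.4, 0.7, -2.3]
width: 0.0208
t 22.1 pos [ 0.5535 -0.0579  0.1331] w 0.0208 F [ 1.4  0.7 -2.3]
jaw heading 96.48 tool x [ 0.0006 -0.0008 -1.    ]
shift cm [ 0.01  1.24 -1.94]
turn rotvec deg [-0.12 -0.05  0.03]
```

```bash
python3 -m crank '[[0,1.2,-2,0,0,0,1.8],[0,1.2,-2,0,0,0,1.8],[0,1.2,-2,0,0,0,1.8]]';  python3 -c "
from m import *
B=C-.0445*EX-.092*EY
go([*B,.103],96.6)
print('tcp pl',pl(state()['position']))
d=cam('wrist'); cv2.imwrite('pics/w13.png',d['color'])"
```

```text
clock: 22.48
position: [0.5447, -0.0763, 0.1331]
ee_rot: [-0.471, 0.528, -0.47, -0.528]
contact_force: [-0.1, -0.4, -2.4]
width: 0.0209
t 22.48 pos [ 0.5447 -0.0763  0.1331] w 0.0209 F [-0.1 -0.4 -2.4]
jaw heading 96.51 tool x [ 0.0007  0.0006 -1.    ]
shift cm [ 3.01  0.16 -0.2 ]
turn rotvec deg [-0.09  0.03  0.04]
tcp pl [-0.043 -0.09 ]
```

View pics/w13.png

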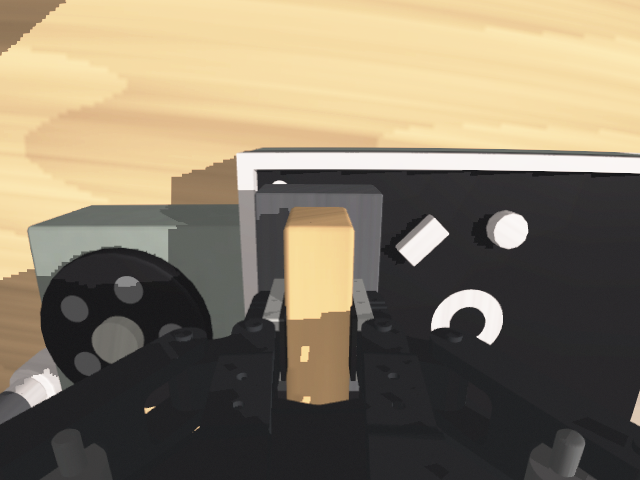

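```bash
python3 -c "
from m import *
d=cam('wrist')
for p in [(256,193),(382,193)]: print('foot',pl(at_z(d,*p,.1285)))
for p in [(396,247),(410,265),(448,230),(432,215)]: print('bar',pl(at_z(d,*p,.08)))
print('disc',pl(at_z(d,508,230,.08)),pl(at_z(d,488,230,.08)), pl(at_z(d,508,211,.08)))
"; python3 -m crank '[[1.5,0,-0.1,0,0,0,1.8],[2.5,0,-0.1,0,0,0,1.8],[3,0,-0.1,0,0,0,1.8],[3,0,-0.1,0,0,0,1.8]]';  python3 -c "
from m import *
B=C-.0445*EX+.122*EY
go([*B,.103],96.6)"
```

```text
foot [-0.0859 -0.1133]
foot [-0.0859 -0.0648]
bar [-0.0495 -0.0479]
bar [-0.0394 -0.0398]
bar [-0.0588 -0.0206]
bar [-0.0669 -0.0299]
disc [-0.0588  0.0122] [-0.0588  0.0011] [-0.0692  0.0109]
clock: 23.08
position: [0.5444, -0.0771, 0.1027]
ee_rot: [0.47, -0.528, 0.47, 0.528]
contact_force: [0.1, 0.5, -3.4]
width: 0.0206
t 23.07 pos [ 0.5444 -0.0771  0.1027] w 0.0206 F [ 0.1  0.5 -3.4]
jaw heading 96.58 tool x [-0.0003  0.0002 -1.    ]
shift cm [-0.02  0.13 21.28]
turn rotvec deg [-0.02  0.01 -0.02]
```

```bash
python3 -m crank '[[0,0,2,0,0,0,1.8],[0,0,4,0,0,0,1.8],[0,0,6,0,0,0,1.8],[0,0,8,0,0,0,1.8],[0,0,10,0,0,0,1.8]]';   python3 -c "
from m import *
B=C-.0445*EX+.122*EY
go([*B,.103],96.6)
d=cam('wrist'); cv2.imwrite('pics/w14.png',d['color'])"
```

```text
clock: 23.7
position: [0.5328, 0.0236, 0.103]
ee_rot: [-0.47, 0.528, -0.47, -0.528]
contact_force: [1.2, -0.7, -2.3]
width: 0.0209
t 23.7 pos [0.5328 0.0236 0.103 ] w 0.0209 F [ 1.2 -0.7 -2.3]
jaw heading 96.6 tool x [ 0.0002  0.0001 -1.    ]
shift cm [ 0.01  0.13 11.13]
turn rotvec deg [-0.    0.01  0.01]
```

View pics/w14.png

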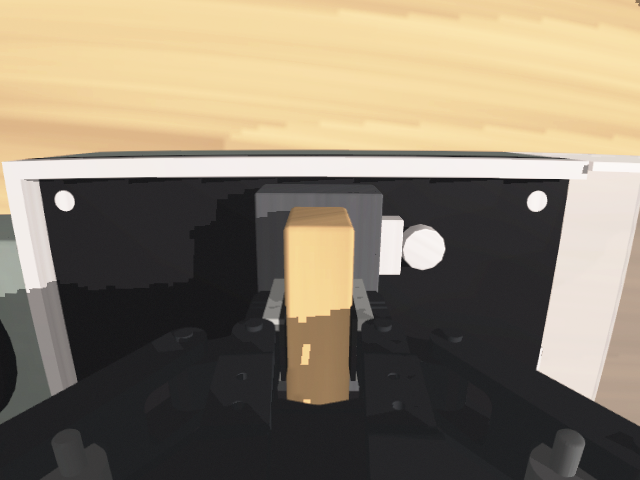

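Both remaining chips, bar (391,245) and disc (424,247), ride in front of the foot. Carry on over the edge.

```bash
python3 -m crank '[[0,0,2,0,0,0,1.8],[0,0,4,0,0,0,1.8],[0,0,6,0,0,0,1.8],[0,0,8,0,0,0,1.8],[0,0,10,0,0,0,1.8]]';   python3 -m crank '[[0,0,1,0,0,0,1.8],[0,0,1.6,0,0,0,1.8],[0,0,1.6,0,0,0,1.8]]'; python3 -c "
from m import *
go([.504,.391,.103],96.6)
d=cam('wrist'); cv2.imwrite('pics/w15.png',d['color'])
for p in [(390,249)]:
  P=at_d(d,*p); print(P,pl(P))"
```

```text
clock: 24.38
position: [0.5213, 0.1228, 0.103]
ee_rot: [0.471, -0.528, 0.471, 0.528]
contact_force: [0.2, -0.3, -3.4]
width: 0.0206
clock: 24.75
position: [0.5198, 0.1373, 0.103]
ee_rot: [-0.47, 0.528, -0.47, -0.528]
contact_force: [-0.0, -0.2, -2.7]
width: 0.0206
t 24.75 pos [0.5198 0.1373 0.103 ] w 0.0206 F [-0.  -0.2 -2.7]
jaw heading 96.59 tool x [ 0.     -0.0002 -1.    ]
shift cm [-0.01 -1.34 25.38]
turn rotvec deg [-0.01 -0.01  0.  ]
[0.5227 0.1855 0.004 ] [-0.0347  0.1726]
```

View pics/w15.png

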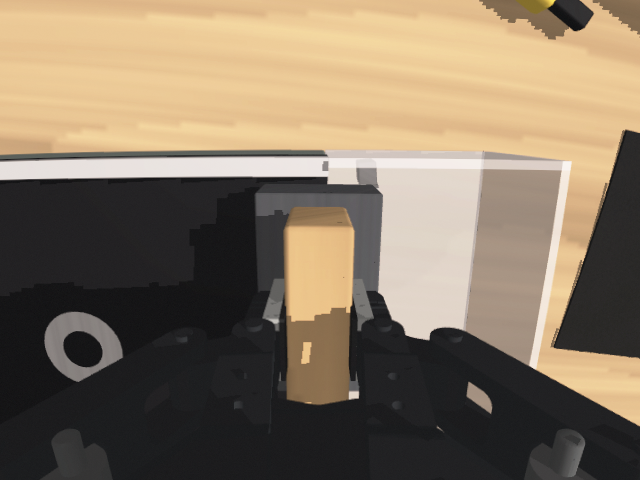

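```bash
python3 -m crank '[[-2.5,0,0,0,0,0,1.8],[-4.7,0,0,0,0,0,1.8],[-4.7,0,0,0,0,0,1.8]]'; python3 -c "
from m import *
d=cam('wrist'); cv2.imwrite('pics/w16.png',d['color'])
d=cam('top'); cv2.imwrite('pics/t16.png',cv2.resize(d['color'][170:290,210:400],None,fx=4,fy=4,interpolation=cv2.INTER_CUBIC))
d=cam('scene'); cv2.imwrite('pics/s16.png',cv2.resize(d['color'][200:320,240:480],None,fx=3.3,fy=3.3,interpolation=cv2.INTER_CUBIC))
go([.5065,.3843,.15],87.5)"
```

```text
clock: 25.18
position: [0.5213, 0.1367, 0.1516]
ee_rot: [-0.472, 0.529, -0.47, -0.527]
contact_force: [-0.6, 0.4, -2.9]
width: 0.0205
t 25.32 pos [0.519  0.1367 0.149 ] w 0.0204 F [-0.6 -0.2 -2.6]
jaw heading 96.53 tool x [-0.0018 -0.0003 -1.    ]
shift cm [-0.1  -1.57 24.74]
turn rotvec deg [ 9.03 -0.01 -0.11]
```

View pics/t16.png

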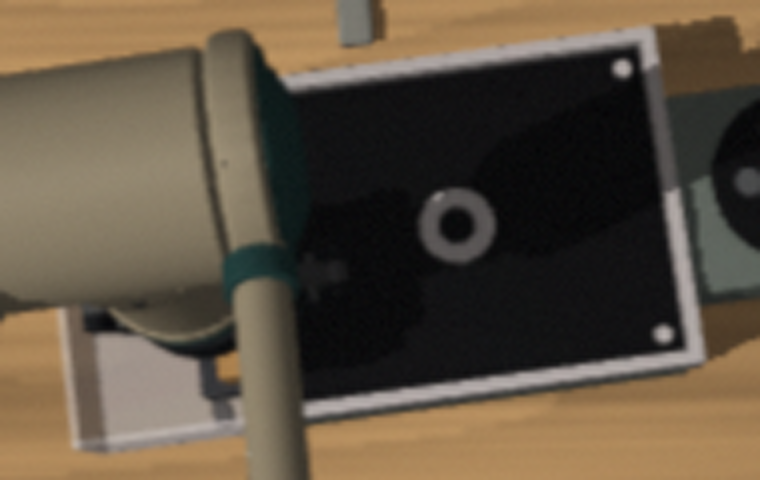

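View pics/s16.png

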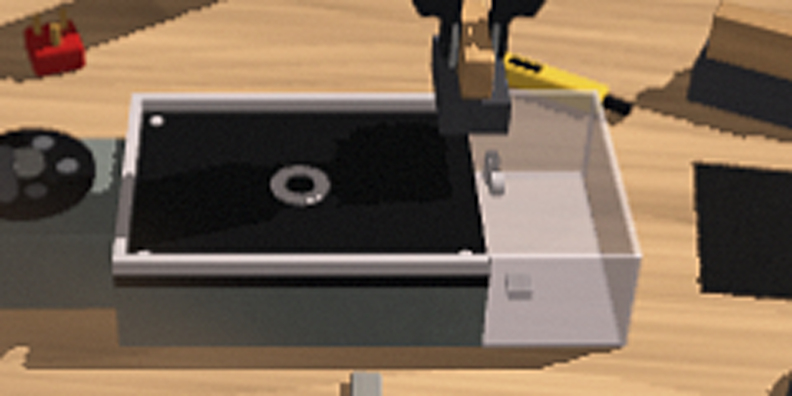

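```bash
python3 -m crank '[[0,0,5,0,0,0,1.8],[0,-0.5,11,3,0,0,1.8],[0,-1,17,6,0,0,1.8],[0,-1.6,22,9,0,0,1.8],[0,-1.6,24.7,9,0,0,1.8]]'; python3 -m crank '[[0,0,0,0,0,0,1.8],[0,0,0,0,0,0,1.8]]';python3 -c "
from m import *
d=cam('wrist'); cv2.imwrite('pics/w17.png',d['color'])
go([.5065,.3843,.0355],87.5)"
```

```text
clock: 25.95
position: [0.5067, 0.3868, 0.1481]
ee_rot: [0.51, -0.489, 0.511, 0.49]
contact_force: [-0.2, -0.9, -2.7]
width: 0.0206
clock: 26.2
position: [0.5069, 0.3833, 0.1488]
ee_rot: [0.509, -0.489, 0.512, 0.489]
contact_force: [-0.0, -0.8, -2.4]
width: 0.0208
t 26.25 pos [0.5072 0.3831 0.1491] w 0.0205 F [ 0.4  0.1 -2.7]
jaw heading 87.53 tool x [-0.0015 -0.0016 -1.    ]
shift cm [11.36  0.06  0.14]
turn rotvec deg [ 0.03 -0.1  -0.08]
```

View pics/w17.png

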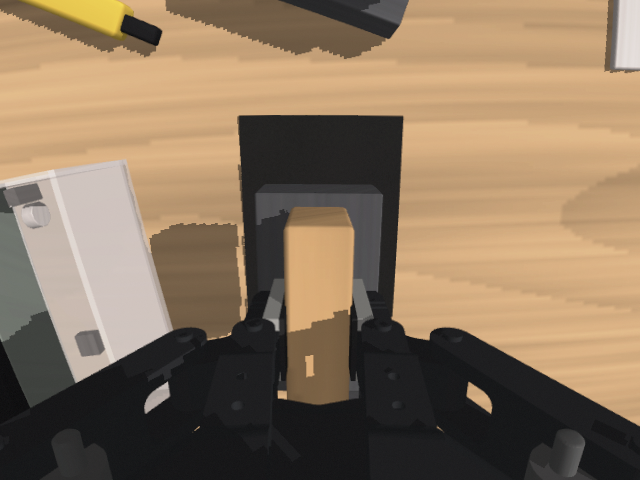

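```bash
python3 -m crank '[[3,0,0.1,0,0,0,1.8],[7,0,0.1,0,0,0,1.8],[10,0,0.1,0,0,0,1.8],[11,0,0.1,0,0,0,1.8],[11,0,0.1,0,0,0,1.8]]'; python3 -c "
from m import *
go([.5065,.3843,.0346],87.5)"
```

```text
clock: 26.88
position: [0.5078, 0.3846, 0.0399]
ee_rot: [0.511, -0.489, 0.511, 0.489]
contact_force: [-0.1, 0.5, -2.8]
width: 0.0209
t 26.88 pos [0.5078 0.3846 0.0399] w 0.0209 F [-0.1  0.5 -2.8]
jaw heading 87.5 tool x [-0.0005 -0.0004 -1.    ]
shift cm [ 0.53  0.12 -0.04]
turn rotvec deg [ 0.   -0.02 -0.03]
```

```bash
python3 -m crank '[[0.2,0.1,0,0,0,0,1.8],[0.4,0.1,0,0,0,0,1.8],[0.5,0.1,0,0,0,0,1.8],[0.5,0.1,0,0,0,0,1.8]]'; python3 -c "
from m import *
go([.5065,.3843,.0346],87.5)
d=cam('wrist'); cv2.imwrite('pics/w18.png',d['color'])
z=.030
for p in [(256,194),(382,194)]: print(at_z(d,*p,z))
quad(d,[(257,193),(382,193),(382,193.1),(257,193.1)],.031)
"
```

```text
clock: 27.38
position: [0.5065, 0.3856, 0.0353]
ee_rot: [0.511, -0.489, 0.51, 0.489]
contact_force: [0.2, -0.1, -2.7]
width: 0.0208
t 27.38 pos [0.5065 0.3856 0.0353] w 0.0208 F [ 0.2 -0.1 -2.7]
jaw heading 87.57 tool x [ 0.0003  0.0003 -1.    ]
shift cm [ 0.07 -0.   -0.13]
turn rotvec deg [0.07 0.02 0.02]
[0.463  0.3635 0.03  ]
[0.465  0.4122 0.03  ]
centre [0.4635 0.3881 0.031 ]
   [0.4624 0.3641] len 0.0481 head 87.55
   [0.4645 0.4121] len 0.0 head -0.13
   [0.4645 0.4121] len 0.0481 head -92.45
   [0.4625 0.3641] len 0.0 head 175.35
```

View pics/w18.png

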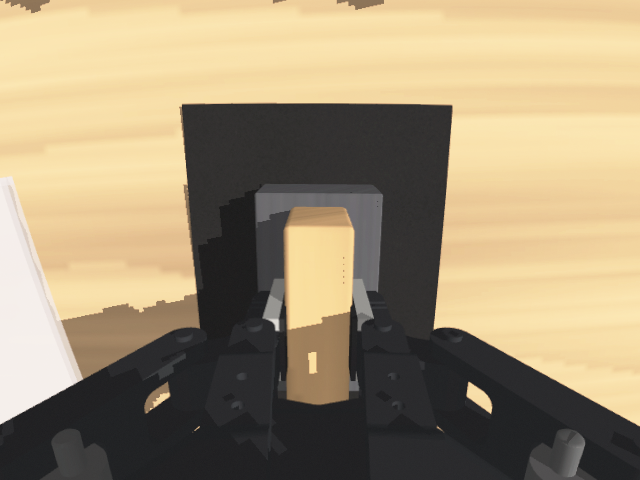

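```bash
python3 -m crank '[[0.05,0,-0.1,0,0,0,1.8],[0.12,0,-0.1,0,0,0,1.8],[0.12,0,-0.1,0,0,0,1.8]]'; python3 -c "
from m import *
go([.5065,.3843,.0346],87.5)"; python3 -m crank '[[0,0,0,0,0,0,2.6],[0,0,0,0,0,0,4],[0,0,0,0,0,0,6],[0,0,0,0,0,0,6]]'; python3 -m crank '[[-3,0,0,0,0,0,6],[-8,0,0,0,0,0,6],[-13,0,0,0,0,0,6],[-13,0,0,0,0,0,6]]'; python3 -c "
from m import *
d=cam('wrist'); cv2.imwrite('pics/w19.png',d['color'])
go([.5065,.3843,.0346],87.5)"
```

```text
clock: 27.8
position: [0.5066, 0.3846, 0.0346]
ee_rot: [0.511, -0.489, 0.51, 0.489]
contact_force: [-2.6, -0.6, 4.5]
width: 0.0203
t 27.8 pos [0.5066 0.3846 0.0346] w 0.0203 F [-2.6 -0.6  4.5]
jaw heading 87.56 tool x [ 0.0006  0.0006 -1.    ]
shift cm [ 0.    0.01 -0.03]
turn rotvec deg [0.06 0.03 0.03]
clock: 28.3
position: [0.5065, 0.3844, 0.0337]
ee_rot: [0.51, -0.489, 0.511, 0.489]
contact_force: [-0.6, -0.2, 0.3]
width: 0.0602
clock: 28.8
position: [0.5091, 0.3861, 0.1689]
ee_rot: [0.514, -0.49, 0.507, 0.488]
contact_force: [-0.3, -0.9, -0.4]
width: 0.0601
t 28.85 pos [0.5076 0.3851 0.1662] w 0.06 F [ 0.2 -0.3 -0.5]
jaw heading 87.56 tool x [ 0.0043  0.0026 -1.    ]
shift cm [13.16  0.16 -0.12]
turn rotvec deg [0.06 0.16 0.24]
```

View pics/w19.png

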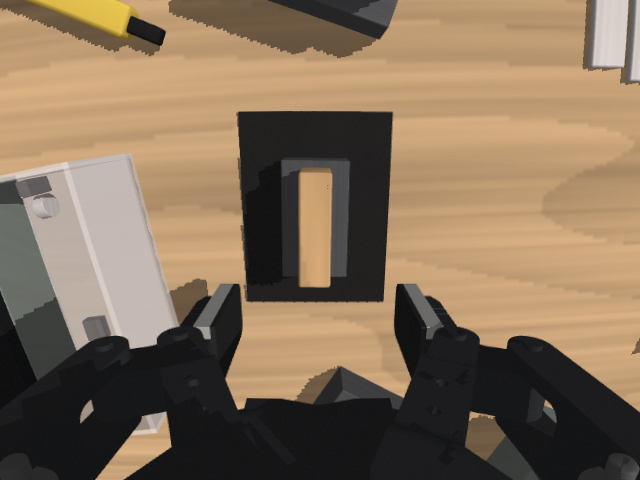

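```bash
python3 -c "
from m import *
d=cam('wrist')
quad(d,[(299.5,169),(331,169),(330.5,287),(299.5,287)],.064)
quad(d,[(238,112),(393,112),(384,300),(246,301)],.002)
cv2.imwrite('pics/w19c.png',cv2.resize(d['color'][150:350,0:200],None,fx=3,fy=3,interpolation=cv2.INTER_CUBIC))
for p in [(35,187),(45,207),(95,327)]:
  P=at_d(d,*p); print(P,pl(P))
"
```

```text
centre [0.5046 0.3838 0.064 ]
   [0.4642 0.3757] len 0.0199 head 87.52
   [0.465  0.3956] len 0.08 head -2.19
   [0.545  0.3925] len 0.0212 head -92.51
   [0.544  0.3713] len 0.08 head 176.83
centre [0.5051 0.3836 0.002 ]
   [0.4242 0.3279] len 0.1189 head 87.53
   [0.4293 0.4467] len 0.1564 head -2.51
   [0.5856 0.4399] len 0.12 head -92.06
   [0.5813 0.3199] len 0.1573 head 177.09
[0.4707 0.166  0.022 ] [-0.0886  0.1592]
[0.487  0.1706 0.0214] [-0.0719  0.1619]
[0.5971 0.185  0.0126] [0.0392 0.1636]
```

View pics/w19c.png

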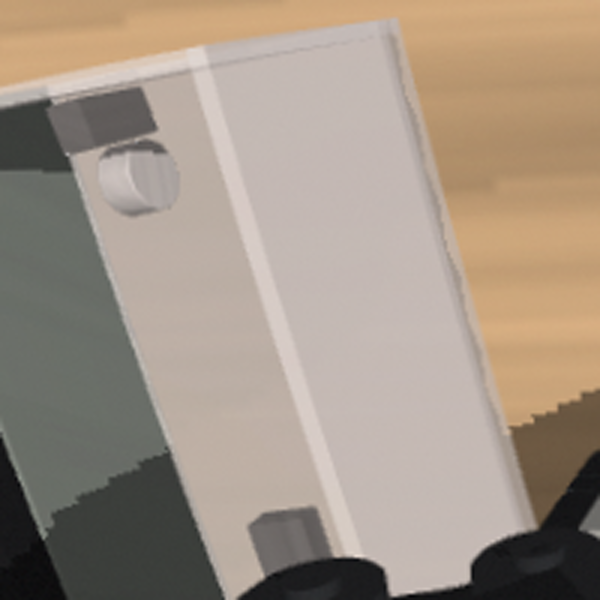

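```bash
python3 -m crank '[[-5,0,-2,0,0,0,6],[-10,0,-6,0,0,0,6],[-12,0,-12,0,0,0,6],[-12,0,-18,0,0,0,6],[-12,0,-24,0,0,0,6]]'; python3 -m crank '[[0,0,-6,0,0,0,6],[0,0,-12,-4,0,0,6],[0,0,-18,-8,0,0,6],[0,0,-24,-12,0,0,6],[0,0,-30,-16,0,0,6]]';  python3 -c "
from m import *
go([.4942,-.3740,.25],103.5)"
```

```text
clock: 29.52
position: [0.4953, 0.1427, 0.2822]
ee_rot: [0.51, -0.489, 0.511, 0.49]
contact_force: [0.9, -0.8, 0.3]
width: 0.0603
clock: 30.15
position: [0.4824, -0.1566, 0.2818]
ee_rot: [0.437, -0.555, 0.437, 0.557]
contact_force: [0.9, -0.5, 0.6]
width: 0.0602
t 30.15 pos [ 0.4824 -0.1566  0.2818] w 0.0602 F [ 0.9 -0.5  0.6]
jaw heading 103.69 tool x [-0.003   0.0019 -1.    ]
shift cm [  3.14   3.99 -21.41]
turn rotvec deg [ 0.19  0.14 -0.14]
```

```bash
python3 -m crank '[[0,1,-6,0,0,0,5],[0,2,-12,0,0,0,5],[1,3.5,-18,0,0,0,5],[2,4,-21.4,0,0,0,5],[3,4,-21.4,0,0,0,5]]'; python3 -m crank '[[0,0,0,0,0,0,5],[0,0,0,0,0,0,5]]';  python3 -c "
from m import *
go([.4942,-.3740,.071],103.5)
d=cam('wrist'); cv2.imwrite('pics/w20.png',d['color'])"
```

```text
clock: 30.78
position: [0.4939, -0.3747, 0.2502]
ee_rot: [0.438, -0.553, 0.438, 0.556]
contact_force: [0.1, 0.9, -0.4]
width: 0.0502
clock: 31.02
position: [0.4949, -0.3711, 0.2537]
ee_rot: [0.437, -0.556, 0.437, 0.556]
contact_force: [-0.4, -0.1, -1.1]
width: 0.0497
t 31.02 pos [ 0.4949 -0.3711  0.2537] w 0.0497 F [-0.4 -0.1 -1.1]
jaw heading 103.64 tool x [-0.0004  0.001  -1.    ]
shift cm [18.27  0.13 -0.29]
turn rotvec deg [ 0.14  0.06 -0.01]
```

View pics/w20.png

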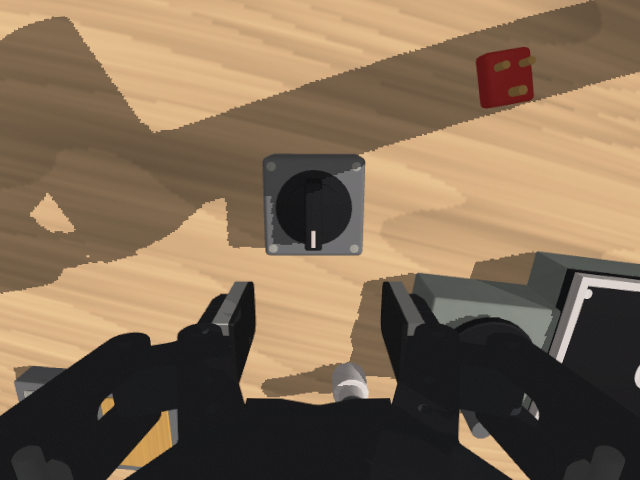

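```bash
python3 -m crank '[[5,0,-0.2,0,0,0,5],[10,0,-0.2,0,0,0,5],[14,0.1,-0.3,0,0,0,5],[16,0.1,-0.3,0,0,0,5],[16,0.1,-0.3,0,0,0,5]]'; python3 -c "
from m import *
go([.4942,-.3740,.071],103.5)"
```

```text
clock: 31.7
position: [0.494, -0.3741, 0.0929]
ee_rot: [0.437, -0.555, 0.437, 0.557]
contact_force: [0.1, -0.5, -0.0]
width: 0.0501
t 31.7 pos [ 0.494  -0.3741  0.0929] w 0.0501 F [ 0.1 -0.5 -0. ]
jaw heading 103.63 tool x [-0.002   0.0021 -1.    ]
shift cm [ 2.19 -0.02 -0.  ]
turn rotvec deg [ 0.13  0.15 -0.08]
```

```bash
python3 -m crank '[[1.5,0,0,0,0,0,5],[2.2,0,0,0,0,0,5],[2.2,0,0,0,0,0,0.8],[2.2,0,0,0,0,0,0.8],[2.2,0,0,0,0,0,0.8]]' 50; python3 -c "
from m import *
go([.4942,-.3740,.071],103.5)"
```

```text
clock: 32.33
position: [0.4946, -0.3751, 0.0724]
ee_rot: [0.438, -0.555, 0.437, 0.556]
contact_force: [-0.6, 1.8, 3.1]
width: 0.0131
t 32.33 pos [ 0.4946 -0.3751  0.0724] w 0.0131 F [-0.6  1.8  3.1]
jaw heading 103.55 tool x [ 0.0003  0.0009 -1.    ]
shift cm [0.14 0.01 0.12]
turn rotvec deg [0.05 0.04 0.03]
```

```bash
python3 -m crank '[[0,0,0,9,0,0,0.8],[0,0,0,18,0,0,0.8],[0,0,0,27,0,0,0.8],[0,0,0,36,0,0,0.8],[0,0,0,45,0,0,0.8]]'; python3 -m crank '[[0,0,0,8,0,0,0.8],[0,0,0,15,0,0,0.8],[0,0,0,18,0,0,0.8],[0,0,0,18,0,0,0.8]]'; python3 -c "
from m import *
go([.4942,-.3740,.071],43.4);print(state()['moment'])"
```

```text
clock: 32.95
position: [0.4946, -0.3746, 0.0724]
ee_rot: [0.618, -0.344, 0.617, 0.345]
contact_force: [-0.4, 3.5, 3.8]
width: 0.0132
clock: 33.45
position: [0.4947, -0.3745, 0.0723]
ee_rot: [0.663, -0.246, 0.663, 0.247]
contact_force: [-0.1, 5.6, 5.4]
width: 0.0125
t 33.45 pos [ 0.4947 -0.3745  0.0723] w 0.0125 F [-0.1  5.6  5.4]
jaw heading 40.75 tool x [-0.0001  0.0013 -1.    ]
shift cm [ 0.13  0.07 -0.  ]
turn rotvec deg [-2.65  0.05 -0.06]
[ 0.9004 -0.0091  1.1183]
```

```bash
python3 -m crank '[[0,0,0,-2.5,0,0,0.8],[0,0,0,-2.5,0,0,5],[0,0,0,-2.5,0,0,5],[-4,0,0,-2.5,0,0,5],[-9,0,0,-2.5,0,0,5]]'; python3 -m crank '[[-5,0,0,0,0,0,5],[-10,1,0,0,0,0,5],[-14,3,1,0,0,0,5],[-14,5,2,0,0,0,5],[-14,8,3,0,0,0,5]]'; python3 -c "
from m import *
d=cam('wrist'); cv2.imwrite('pics/w21.png',d['color'])
d=cam('top'); cv2.imwrite('pics/t21.png',d['color'])
go([.3,-.1,.3],43.4)"
```

```text
clock: 34.08
position: [0.4938, -0.3758, 0.1613]
ee_rot: [0.657, -0.258, 0.658, 0.26]
contact_force: [1.0, 0.1, 0.4]
width: 0.0498
clock: 34.7
position: [0.462, -0.2973, 0.3023]
ee_rot: [0.658, -0.26, 0.658, 0.258]
contact_force: [-0.9, -0.3, 0.2]
width: 0.0501
t 34.8 pos [ 0.4605 -0.2946  0.3024] w 0.0503 F [ 0.5 -0.7 -0.1]
jaw heading 43.09 tool x [-0.0001  0.0006 -1.    ]
shift cm [ 0.26 25.18  1.57]
turn rotvec deg [-0.31  0.02 -0.03]
```

View pics/w21.png

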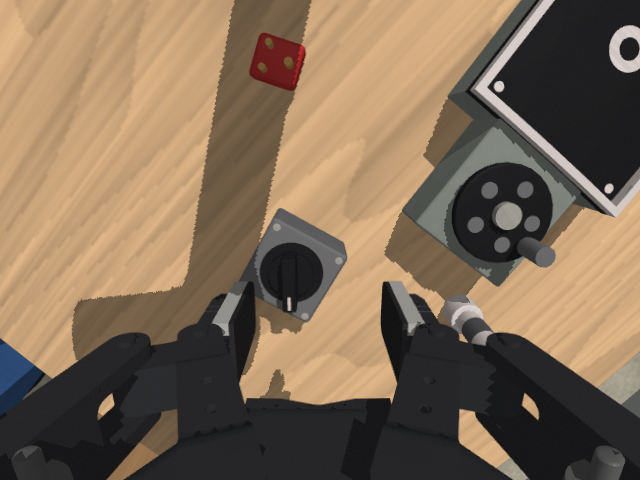

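View pics/t21.png

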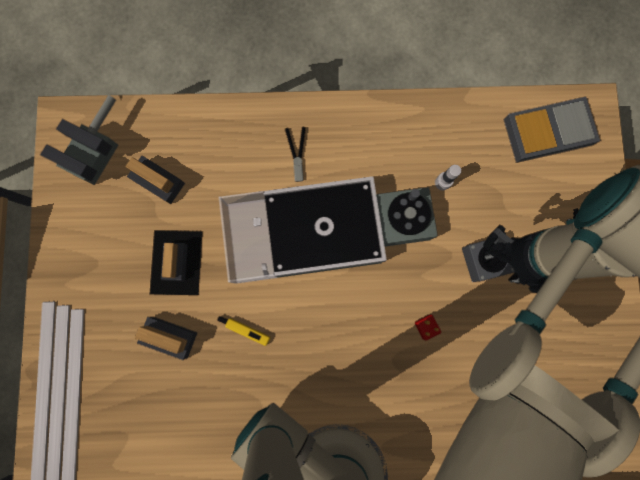

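```bash
python3 -c "
import cv2,numpy as np
a=cv2.imread('pics/t21.png');b=cv2.imread('pics/top0.png')
c=np.hstack([cv2.resize(x[220:310,135:220],None,fx=4.6,fy=4.6,interpolation=cv2.INTER_CUBIC) for x in (b,a)])
cv2.imwrite('pics/cmp.png',c)"
```

```text
(no output)
```

View pics/cmp.png

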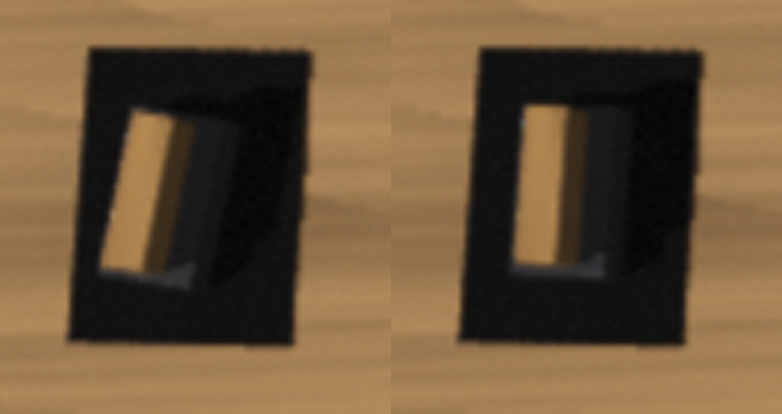

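The comparison shows the scraper upright and in line with the mat (right), skewed at the start (left). Handing in.

```bash
python3 -c "
from h import *
print(manip.sign_off())"
```

```text
the job is handed in; nothing more can be done
None
```

The job is done and handed in, at about 35 s of the 192 s allowed. One check does not match: the handwheel's measured turn is smaller than the description implies.

1. **Isolator off:** I turned the bar until it met its stop. The wrist picture showed it lined up with the box.
2. **Handwheel:** I wound it clockwise about one turn until the knob stopped giving. Pushing harder raised the force from 20 to 31 N and moved it only 0.3 mm, and the cutter is out of sight.
3. **Wiping:** Three chips were present: a block, a bar and a disc. Two strokes with the smallest scraper swept all of them into the bin. The depth readings put all three near the bin floor, the last top view shows the plate clear, and the fingers stayed above the chips.
4. **Scraper:** It stands upright on the mat. Just after release it was about 1 mm from the centre and about 0.3° out of line, and it looked unmoved in the last top view.
5. **Isolator on:** I turned it back to its stop, and the last wrist picture shows the bar in its starting position. The torch, plug, pliers and tester look undisturbed.

**The check that disagreed:** the picture measurements give about 365–367° of wheel turn. From 0 to 6.6 rad would be 378°. The same angles passed freely on the first turn, so I took this as the wheel's own stop, probably because it did not start exactly at 0. I could not confirm that, and the depth reading at the cutter hole (about 70.6 mm) was too coarse to show how far the cutter is below the plate.

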